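# Stack a full stack-nest tote the right way round

### The job

Take the full tote off the sloping stand and stack it on the other full tote on the counter, turned end for end against it so that its feet go into the stacking pockets of the lower rim instead of dropping through the slots and nesting on the goods; then press it down on both sides until both spring catches snap and it sits level and fully home. Set it down gently, never tip its goods out, and leave the lower tote and the other things on the counter where they stand.

Things in the scene. Friction and masses are not known exactly. Their poses are not given: they have to be found in the camera images.
- upper_tote: Tote to move, on the sloping stand. Red stack-nest tote 244 (x) x 122 (y) x 80 mm (z) at the rim, floor 223 x 88, walls lean out; origin: centre of the underside, x along its length, z out of its mouth. Full of cartons, fixed, up to 40 mm above the underside; 0.22 to 0.4 kg, centre of mass near the middle, about 30 mm up.
- upper_grip (a point): Top of the upper tote's +y long rim at mid-length: x = 0, y = +54, z = 80 mm in its frame (the -y rim is alike). Each long rim is a bar 14 mm thick (y 47 to 61) and 18 mm tall (z 62 to 80), plain and good to grip or press on between x = -30 and +30 mm.
- upper_foot (a point): Middle of the sole of the upper tote's foot at x = +88, y = +51, z = 0 mm in its frame. Four feet, at x = +88 and x = -44 mm on both long sides, below outside ribs; each 24 mm long in x, its toe out to y = 56.5 mm, soles level with the underside.
- upper_pull (a point): Middle of the top of the upper tote's pull flange (18 mm, with a label), which only its +x end has: x = +131, y = 0, z = 80 mm in its frame.
- lower_tote: Tote to stack on, flat on the counter: the same tote (size, axes, origin, feet, rims), full of aerosol cans, fixed, up to 39 mm high; 1.4 kg, free to slide. Fully home, the upper tote's underside is level, 69 mm above this one's; held level with its feet on the catches, 74 to 78; resting on the rim outside the pockets, 80; the same way round it nests, at about 40 on the cans.
- lower_pocket (a point): Middle of the floor of a stacking pocket of the lower tote: x = -88, y = +51, z = 69 mm in its frame. Each long rim has two, at x = -88 and x = +44 mm: 27.6 mm long, 11 mm deep, closed outside by a lip (y = 58 mm, flaring upward): a foot has 1.8 mm play each way in x, 1.5 in y. The open nest slots, 28 mm long, are at x = +88 and x = -44 mm.
- lower_catch (a point): Tip of the sprung snap tongue in the lower tote's pocket at x = +44, y = +54, z = 73 mm in its frame; its twin is at y = -54. Its own weight does not take the upper tote home: it is left leaning, one or both sides 5 to 9 mm high there. Pressing about 6 to 12 N on that side's long rim near mid-length snaps the foot under the tongue; then the other side needs the same.
- lower_pull (a point): Middle of the top of the lower tote's pull flange, on its +x end only: x = +131, y = 0, z = 80 mm in its frame.
- stand: Grey sheet-steel stand, fixed; origin on the counter under the middle of its plate, front to its own -x. The plate, 140 x 300 mm, rises to +x at 30 degrees, its middle 66 mm above the counter; a 19 mm lip along the lower edge holds the tote, which lies with its length along the stand's y and its mouth leaning 30 degrees to the stand's -x.
- spray_can: Aerosol can standing on the counter, 65 mm across, 190 high; origin under its middle. Leave alone.
- filter_carton: Cardboard carton 85 x 85 x 70 mm on the counter; origin under its middle. Leave alone.
- tape_box: Cardboard carton 100 x 70 x 45 mm on the counter; origin under its middle. Leave alone.

How it is judged (in metres and radians):
At the end, for the whole second after the job is handed in: The upper tote stands at rest on the lower one, turned end for end, its underside 69 mm (within 2) above the lower's, centred within 5 mm, within 0.05 rad in yaw and level with it within 0.02 rad; the lower tote stands flat, within 25 mm of where it was (z of upper_tote in the frame of lower_tote between 0.067 and 0.071 m and x of upper_tote in the frame of lower_tote between -0.005 and 0.005 m and y of upper_tote in the frame of lower_tote between -0.005 and 0.005 m and x of upper_pull in the frame of lower_tote below -0.12 m and angle between the x axis of upper_tote and the x axis of lower_tote, either way round below 0.05 rad and angle between the z axis of upper_tote and the z axis of lower_tote, either way round below 0.02 rad and angle between lower_tote's own z axis and vertical below 0.03 rad and distance of lower_tote from where it was at the start of the episode below 0.025 m and linear speed of each of upper_tote, lower_tote below 0.02 m/s and angular speed of upper_tote below 0.1 rad/s); the robot touches nothing.
It fails at once if the upper tote is tipped more than 57 degrees and spills (angle between upper_tote's own z axis and vertical above 1 rad).
It fails at once if the upper tote is banged or forced down on the lower one (over 45 N) (contact force between upper_tote and lower_tote above 45 N).
It fails at once if the lower tote is shoved more than 25 mm (distance of lower_tote from where it was at the start of the episode above 0.025 m).
It fails at once if a bystander (spray can or either carton) is moved more than 20 mm (distance of any of spray_can, filter_carton, tape_box from where it was at the start of the episode above 0.02 m).
It also fails if it takes over 72 s, if anything falls off the work surface, if the arm or the gripper's body presses on something with over 40 N, if the wrist force passes 120 N, or if a joint passes its speed limit or range.

### The arm

A 6-joint arm with a two-finger parallel gripper is mounted at the origin on the work surface. World frame = base frame: x ahead of the robot, y to its left, z up, the work surface at z = 0. Lengths are in m, angles in degrees, forces in N, time in s.
With the tool pointing down it reaches from about 0.3 to 0.75 m from the base axis. Payload 8.5 kg.
Tool frame: the origin (TCP) lies at the very end of the fingers, on their centre line; the grasp point (between the pads) lies 19 mm behind it; z points along the fingers, y is the direction in which the jaws open and shut (so a half turn about z gives the same grasp; the last joint's range is limited). The gripper opens to 85 mm and grips with 20 to 120 N. Pads are 22 mm wide; open, the fingers measure 114 mm over their backs; the gripper's body (76 mm by 85 mm) begins 54 mm behind the grasp point. The pads swing forward as they close: fully open they stand 13 mm farther back than shut.
Start: joints at [-75.418, 21.807, 74.336, -0, 83.858, -12.336], TCP at [0.249, -0.49, 0.231] pointing down, gripper open.
Joint ranges: [-178.18, 178.18], [-50.72, 133.34], [12.68, 142.11], [-81.47, 261.47], [9.98, 163.14], [-165.26, 165.26]. Speed limits (degrees/s): [136.94, 136.94, 180, 180, 180, 180].

### API

Orientations are given as a 3x3 rotation matrix whose columns are the frame's x, y, z axes.
In Python, from rig import status, vision, env gives the robot as it stands.
- The arm moves only by the tool send_rows, never from a script. Its argument "targets" is a list of rows, each a list of 7 numbers: the shift along the tool's x, y, z in units of 50 mm (1.0 is 50 mm), then the turn, a rotation vector about the tool's x, y, z in units of 8 degrees (1.0 is 8 degrees), then the finger opening in mm, from 0 to 85.4. A call has 1 to 5 rows; each row is the pose to reach, as a shift and turn from the pose commanded when the call began, along the tool's axes at that moment; what a row does not reach only later rows make up. A row lasts 1/8 s, in which the tool goes at most 62.5 mm and 10.7 degrees, less where a joint would pass 70% of its speed; a pose out of reach is approached as far as the arm can. A call with a gripper value outside its range is refused whole. The fingers move at their own pace and stop on an object; "grip_force" is the grip in N (left out, the last holds). Time passes only in rows, so rows that repeat a pose let the fingers close. It gives the time, the measured TCP pose, the force and the opening at its end, in the units of the state.
- status.observe(): the state, without advancing time (a new reading comes with each control period).
- vision.get_image(name): name is "scene" or "top" or "wrist"; returns (picture, depth): 400x640x3 uint8, red, green, blue; 400x640 float32, m along the optical axis (not along the pixel's ray), 0 where there is no reading.
- vision.camera_model(name): a dict with "camera_matrix" (3x3 intrinsics, pixels), "dist" ([k1, k2, p1, p2, k3] as OpenCV has them; the pictures are not rectified), "view" (4x4, takes a point from world to camera coordinates); the wrist camera has in their place "T_tool_cam" (4x4, takes a point from camera to tool coordinates, whose origin is the TCP and whose axes are the flange's). Camera axes: x right, y down, z forward; pixel columns grow to the right and rows downward; lengths in m; the calibration is good to about 2 mm. A picture is of the moment at which its call begins: read the wrist's pose just before it. camera_model takes no time and is no camera call.
- env.close_job(): hands the job in, once; it reports no verdict.
Trained networks look in the newest picture that a camera, given by its name, has taken for a name from the list of things; names that differ only in an ending like _2 or _b are one class to them, and where a whole thing is asked for, a point or a joint stands for the part that bears it (a point fixed in the world has none). Each returns a list of dicts, best first, with "p" (0 to 1); they miss things now and then, are a little off and sometimes report something else, mostly with a low value. They report only what shows in the picture. A call takes as long as a camera call.
- vision.masks_of(camera, label): "pixels" (400x640 bool, what is visible of it) and "extent" ([left, top, right, bottom] in pixels, round what is visible of it).
The state is a dict: "time_s": time; "q": joint angles; "qvel": joint speeds; "joint_efforts": joint torques, N m; "position": TCP position; "tool_rot": TCP orientation; "ft_force": force on the tool from outside, world axes, zero at the start; "wrist_torque": the same for the moment, N m; "grip_width": finger opening in m.
Only numpy, scipy, OpenCV 4.12 (cv2) and the standard library are available. Lean on these libraries where they do the work, as an engineer would, in place of code of your own. Each camera call takes 0.05 s, during which the arm holds its last target.

## Working session

There is one attempt and no reset: what is moved stays moved. The work goes in short steps, Python scripts to look and compute and a tool call to move; the robot and the scene stay as the last step left them, time stands still between calls to the robot, and variables do not carry over. Pictures are saved under pics/ and viewed, and the job is handed in when it is done.

Besides the shell and the picture viewer there is one more tool, called after "Request:" as name(argument=value, ...), one argument or row to a line, values as JSON. send_rows: Moves the arm, as the interface text tells. Its arguments: {"type":"object","properties":{"targets":{"type":"array","items":{"type":"array","items":{"type":"number"}}},"grip_force":{"type":"number"}},"required":["targets"]}

```bash
ls; mkdir -p pics; python3 - <<'E'
from rig import status, vision, env
import cv2,numpy as np
print(status.observe())
for n in ["scene","top","wrist"]:
    m=vision.camera_model(n); print(n,{k:np.round(np.array(v),4).tolist() for k,v in m.items() if not isinstance(v,str)})
    p,d=vision.get_image(n); cv2.imwrite(f"pics/{n}0.png",p[:,:,::-1]); np.save(f"pics/{n}0d.npy",d); np.save(f"pics/{n}0p.npy",p)
E
```

```text
pics
{'time_s': 0.0, 'q': array([-7.54178456e+01,  2.18415134e+01,  7.43842083e+01,  2.10110987e-04,
        8.38568770e+01, -1.23345262e+01]), 'qvel': array([-0.0209608 ,  0.15910641, -0.03410588, -0.13968991,  0.03403281,
        0.04919854]), 'joint_efforts': array([-8.03983203e-04, -4.48465633e+01, -2.31278801e+01, -2.11318720e-04,
        4.79155642e-03,  1.07329714e-05]), 'position': array([ 0.2489186 , -0.49013151,  0.23071008]), 'tool_rot': array([[ 8.91666008e-01,  4.52693717e-01, -3.59424805e-04],
       [ 4.52693752e-01, -8.91664969e-01,  1.39609893e-03],
       [ 3.11518707e-04, -1.40756333e-03, -9.99998961e-01]]), 'ft_force': array([ 0.189079  ,  0.38383315, -0.13348013]), 'wrist_torque': array([ 0.00414449, -0.06809473,  0.05014966]), 'grip_width': 0.08553453870428687}
scene {'camera_matrix': [[473.7887, 0.0, 315.9416], [0.0, 473.7887, 194.4958], [0.0, 0.0, 1.0]], 'dist': [-0.1113, 0.0, 0.0, 0.0, 0.0], 'view': [[0.1119, 0.9936, -0.0167, -0.1145], [0.7207, -0.0927, -0.687, -0.324], [-0.6841, 0.0648, -0.7265, 1.7618], [0.0, 0.0, 0.0, 1.0]]}
top {'camera_matrix': [[463.5402, 0.0, 316.7198], [0.0, 463.5402, 197.0667], [0.0, 0.0, 1.0]], 'dist': [-0.1133, 0.0, 0.0, 0.0, 0.0], 'view': [[0.0037, -0.9999, -0.0155, 0.0585], [-0.9889, -0.0014, -0.1487, 0.5687], [0.1487, 0.0159, -0.9888, 1.0448], [0.0, 0.0, 0.0, 1.0]]}
wrist {'camera_matrix': [[297.544, 0.0, 319.1908], [0.0, 297.544, 199.7802], [0.0, 0.0, 1.0]], 'dist': [-0.0013, 0.0, 0.0, 0.0, 0.0], 'T_tool_cam': [[0.0003, -0.958, -0.2868, 0.0725], [1.0, 0.0001, 0.0007, 0.0006], [-0.0007, -0.2868, 0.958, -0.1417], [0.0, 0.0, 0.0, 1.0]]}
```

View pics/scene0.png

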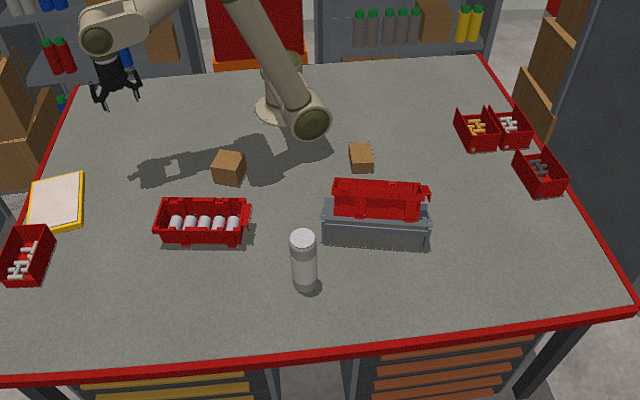

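View pics/top0.png

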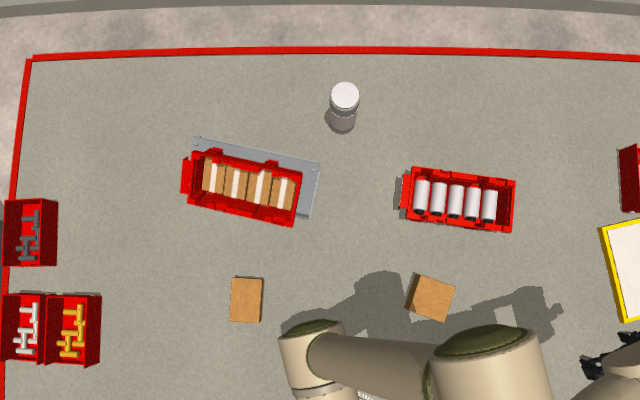

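View pics/wrist0.png

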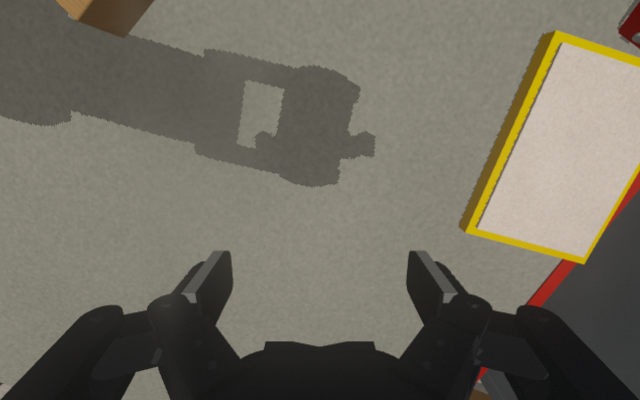

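```bash
cat > h.py <<'E'
from rig import status, vision, env
import cv2,numpy as np
from scipy.spatial.transform import Rotation as R
def snap(n,save=None):
    s=status.observe(); p,d=vision.get_image(n)
    if save: cv2.imwrite(f"pics/{save}.png",p[:,:,::-1]); np.savez(f"pics/{save}.npz",p=p,d=d,pos=s['position'],rot=s['tool_rot'])
    return s,p,d
def Twc(n,pos=None,rot=None):
    m=vision.camera_model(n)
    if n!='wrist': return np.linalg.inv(np.array(m['view']))
    T=np.eye(4);T[:3,:3]=rot;T[:3,3]=pos
    return T@np.array(m['T_tool_cam'])
def cloud(n,d,pos=None,rot=None):
    m=vision.camera_model(n);K=np.array(m['camera_matrix']);D=np.array(m['dist'],float)
    h,w=d.shape;u,v=np.meshgrid(np.arange(w),np.arange(h))
    q=cv2.undistortPoints(np.stack([u,v],-1).reshape(-1,1,2).astype(float),K,D).reshape(h,w,2)
    P=np.dstack([q*d[...,None],d]); T=Twc(n,pos,rot)
    W=P@T[:3,:3].T+T[:3,3]; W[d<=0]=np.nan
    return W
def project(n,X,pos=None,rot=None):
    m=vision.camera_model(n);T=np.linalg.inv(Twc(n,pos,rot))
    r,_=cv2.Rodrigues(T[:3,:3]); return cv2.projectPoints(np.asarray(X,float).reshape(-1,1,3),r,T[:3,3],np.array(m['camera_matrix']),np.array(m['dist'],float))[0].reshape(-1,2)
E
python3 - <<'E'
from h import *
np.set_printoptions(precision=4,suppress=True)
for n in ["top","scene"]:
    s,p,d=snap(n); W=cloud(n,d)
    c=W[np.isfinite(W[...,2])&(abs(W[...,2])<.01)]; print(n,'table z',np.median(c[:,2]),c[:,2].std())
    for l in ["upper_tote","lower_tote","stand","spray_can","filter_carton","tape_box"]:
        for r in vision.masks_of(n,l)[:2]:
            X=W[r['pixels']];X=X[np.isfinite(X[:,2])]
            print(l,round(r['p'],2),r['extent'],'med',np.median(X,0),'zmax',np.percentile(X[:,2],[5,50,95]))
            np.save(f'pics/mask_{n}_{l}_{round(r["p"]*100)}.npy',X)
            if 'lower' in l:
                Y=X[X[:,2]>.072]; print(cv2.minAreaRect((Y[:,:2]*1000).astype(np.float32)),len(Y))
E
```

```text
top table z -0.0015217207858595483 0.002245771989172887
upper_tote 0.9 [177.6, 149.5, 302.0, 229.0] med [0.5847 0.2269 0.1004] zmax [0.073  0.1004 0.1597]
lower_tote 0.69 [397.0, 166.9, 515.5, 231.7] med [ 0.5656 -0.2722  0.037 ] zmax [0.003  0.037  0.0798]
((561.621826171875, -262.8565673828125), (263.18304443359375, 123.63499450683594), 81.7264404296875) 1522
stand 0.95 [188.2, 134.7, 317.6, 219.3] med [0.645  0.1289 0.0884] zmax [0.0341 0.0884 0.0987]
stand 0.72 [403.7, 276.3, 456.4, 321.7] med [ 0.3382 -0.1933  0.0682] zmax [0.031  0.0682 0.0715]
spray_can 0.65 [329.5, 82.4, 360.7, 136.9] med [0.7468 0.0008 0.1772] zmax [0.0213 0.1772 0.1902]
filter_carton 0.67 [403.5, 272.6, 458.3, 322.5] med [ 0.337  -0.1927  0.0681] zmax [0.004  0.0681 0.0714]
filter_carton 0.59 [190.2, 133.1, 317.3, 219.5] med [0.6445 0.1269 0.0882] zmax [0.0045 0.0882 0.0986]
tape_box 0.89 [228.0, 274.6, 266.6, 321.9] med [0.3314 0.2205 0.0433] zmax [0.0232 0.0433 0.0467]
tape_box 0.57 [179.5, 148.2, 302.2, 228.2] med [0.5846 0.2274 0.1003] zmax [0.0725 0.1003 0.1597]
scene table z 0.0011092381761597103 0.00246279641916316
upper_tote 0.83 [329.2, 179.1, 434.4, 222.5] med [0.6251 0.2169 0.1155] zmax [0.0904 0.1155 0.1631]
lower_tote 0.79 [149.6, 194.8, 253.4, 246.3] med [ 0.5533 -0.2686  0.0447] zmax [0.0067 0.0447 0.082 ]
((565.904052734375, -262.5010681152344), (265.14154052734375, 129.99703979492188), 82.00118255615234) 1112
stand 0.63 [318.8, 196.7, 432.7, 253.0] med [0.6591 0.2007 0.0766] zmax [0.0009 0.0766 0.1008]
spray_can 0.98 [292.4, 228.6, 316.2, 294.2] med [ 0.7932 -0.0022  0.139 ] zmax [0.0142 0.139  0.1924]
filter_carton 0.71 [329.2, 179.3, 434.8, 224.9] med [0.6251 0.2167 0.1153] zmax [0.0902 0.1153 0.1631]
filter_carton 0.65 [206.1, 148.2, 248.1, 188.1] med [ 0.3639 -0.1973  0.0664] zmax [0.0112 0.0664 0.0741]
tape_box 0.97 [349.3, 141.4, 373.7, 174.7] med [0.356  0.2197 0.0446] zmax [0.0099 0.0446 0.0492]
```

```bash
ls pics; python3 - <<'E'
from h import *
np.set_printoptions(precision=4,suppress=True)
for f in ["top_upper_tote_90","scene_upper_tote_83"]:
    try: X=np.load(f'pics/mask_{f}.npy')
    except Exception as e: print(e);continue
    for yaw in [72,74,76,78,80]:
        # tote x = stand y (yaw), stand x at yaw-90
        Rs=R.from_euler('z',yaw-90,degrees=True).as_matrix()
        s,c=.5,np.cos(np.pi/6)
        x=Rs@[0,1,0];z=Rs@[-s,0,c];y=np.cross(z,x);Rt=np.c_[x,y,z]
        L=X@Rt; top=np.percentile(L[:,2],97)
        Y=L[abs(L[:,2]-top)<.006]
        (cx,cy),(w,h),a=cv2.minAreaRect((Y[:,:2]*1000).astype(np.float32))
        print(f,yaw,top,len(Y),(cx,cy),(w,h),a,'lo/hi x',np.percentile(Y[:,0],[1,99]),np.percentile(Y[:,1],[1,99]))
        o=Rt@[cx/1000-(.009),cy/1000,top-.08];print('   origin',o)
E
```

```text
mask_scene_filter_carton_65.npy
mask_scene_filter_carton_71.npy
mask_scene_lower_tote_79.npy
mask_scene_spray_can_98.npy
mask_scene_stand_63.npy
mask_scene_tape_box_97.npy
mask_scene_upper_tote_83.npy
mask_top_filter_carton_59.npy
mask_top_filter_carton_67.npy
mask_top_lower_tote_69.npy
mask_top_spray_can_65.npy
mask_top_stand_72.npy
mask_top_stand_95.npy
mask_top_tape_box_57.npy
mask_top_tape_box_89.npy
mask_top_upper_tote_90.npy
scene0.png
scene0d.npy
scene0p.npy
top0.png
top0d.npy
top0p.npy
wrist0.png
wrist0d.npy
wrist0p.npy
top_upper_tote_90 72 -0.1153110758913809 809 (423.2618713378906, -474.4636535644531) (205.3521728515625, 123.75511932373047) 5.130001544952393 lo/hi x [0.3517 0.526 ] [-0.5372 -0.4087]
   origin [0.6117 0.2368 0.0681]
top_upper_tote_90 74 -0.12397038388311153 1107 (378.7933349609375, -487.78009033203125) (261.5534973144531, 124.81035614013672) 2.5678019523620605 lo/hi x [0.2493 0.5078] [-0.5512 -0.4235]
   origin [0.606  0.2109 0.0672]
top_upper_tote_90 76 -0.1319965754759461 1426 (361.36627197265625, -498.5946044921875) (262.04046630859375, 125.49491119384766
[... 949 characters left out ...]

   origin [0.611  0.2105 0.0694]
scene_upper_tote_83 76 -0.13236629179315695 594 (362.44097900390625, -504.2711486816406) (262.78814697265625, 130.71458435058594) 1.0516986846923828 lo/hi x [0.2324 0.492 ] [-0.5691 -0.4401]
   origin [0.6123 0.2116 0.0682]
scene_upper_tote_83 78 -0.13904373488129348 645 (344.6429443359375, -515.4090576171875) (131.61312866210938, 262.75689697265625) 89.3196792602539 lo/hi x [0.2143 0.474 ] [-0.5794 -0.4501]
   origin [0.6135 0.2127 0.068 ]
scene_upper_tote_83 80 -0.14435551829859816 606 (326.60162353515625, -525.8472290039062) (131.4586639404297, 262.53875732421875) 87.33821868896484 lo/hi x [0.1949 0.4551] [-0.5901 -0.4571]
   origin [0.6141 0.2142 0.0686]
```

```bash
cat >> h.py <<'E'
def down(yaw):  # tool x at yaw, z down
    a=np.radians(yaw);x=np.array([np.cos(a),np.sin(a),0]);z=np.array([0,0,-1.]);return np.c_[x,np.cross(z,x),z]
def go(pos,rot,sh=None):
    s=status.observe();r=s['tool_rot'];p=s['position']
    d=r.T@(np.asarray(pos)-p)/.05; w=R.from_matrix(r.T@rot).as_rotvec(degrees=True)/8
    n=max(np.linalg.norm(d)/1.25,np.linalg.norm(w)/1.33)
    print('t',round(s['time_s'],2),'q',np.round(s['q'],1),'pos',np.round(p,4),'F',np.round(s['ft_force'],2),'gw',round(s['grip_width']*1000,1))
    print('delta shift',np.round(d,3).tolist(),'turn',np.round(w,3).tolist(),'rows>=',round(n,2))
E
python3 - <<'E'
from h import *
a=np.radians(82);lo=np.array([.563,-.272,0])
go(lo+.02*np.array([np.cos(a),np.sin(a),0])+[0,0,.24],down(82))
E
```

```text
t 0.85 q [-75.4  21.8  74.3  -0.   83.9 -12.3] pos [ 0.249  -0.4904  0.2313] F [ 0.37  0.65 -0.45] gw 85.5
delta shift [7.806, -1.379, -0.173] turn [0.0, 0.0, -6.885] rows>= 6.34
```

Request:
send_rows(
  targets=[
    [1.0,-0.17,-0.02,0,0,-0.86,85],
    [2.0,-0.34,-0.04,0,0,-1.72,85],
    [3.0,-0.51,-0.06,0,0,-2.58,85],
    [4.0,-0.68,-0.09,0,0,-3.44,85],
    [5.0,-0.86,-0.12,0,0,-4.3,85],
  ],
)

```text
time_s: 1.48
position: [0.4536, -0.3378, 0.2375]
tool_rot: [[0.477, 0.879, 0.0], [0.879, -0.477, -0.0], [-0.0, 0.0, -1.0]]
ft_force: [-0.0, -1.2, -0.0]
grip_width: 0.0853
```

```bash
python3 - <<'E'
from h import *
a=np.radians(82);lo=np.array([.563,-.272,0])
go(lo+.02*np.array([np.cos(a),np.sin(a),0])+[0,0,.24],down(82))
E
```

```text
t 1.48 q [-48.7  23.1  71.2  -0.   85.7 -20.2] pos [ 0.4536 -0.3378  0.2375] F [-0.02 -1.22 -0.03] gw 85.3
delta shift [2.574, 1.156, -0.051] turn [0.001, 0.001, -2.558] rows>= 2.26
```

Request:
send_rows(
  targets=[
    [0.86,0.39,-0.02,0,0,-0.85,85],
    [1.72,0.77,-0.04,0,0,-1.7,85],
    [2.57,1.15,-0.05,0,0,-2.56,85],
    [2.57,1.15,-0.05,0,0,-2.56,85],
  ],
)

```text
time_s: 1.98
position: [0.5663, -0.2516, 0.2394]
tool_rot: [[0.138, 0.99, 0.0], [0.99, -0.138, 0.0], [0.0, -0.0, -1.0]]
ft_force: [0.1, -0.6, 0.5]
grip_width: 0.0851
```

```bash
python3 - <<'E'
from h import *
s,p,d=snap('wrist','w1'); print(s['position'],s['q'],s['qvel'])
E
```

```text
[ 0.56630186 -0.25163386  0.23938364] [-3.48969741e+01  2.87155333e+01  6.14906396e+01  2.16183533e-02
  8.98053593e+01 -2.69613748e+01] [-3.27826083 -1.23656823  2.01698067 -1.04580357 -0.57408152  1.0211487 ]
```

View pics/w1.png

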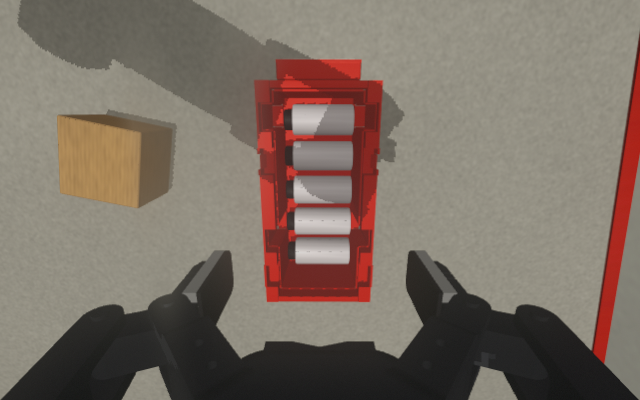

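```bash
cat >> h.py <<'E'
def ray_plane(n,uv,z,pos=None,rot=None):
    m=vision.camera_model(n);K=np.array(m['camera_matrix']);D=np.array(m['dist'],float)
    q=cv2.undistortPoints(np.asarray(uv,float).reshape(-1,1,2),K,D).reshape(-1,2)
    T=Twc(n,pos,rot); v=np.c_[q,np.ones(len(q))]@T[:3,:3].T; t=(z-T[2,3])/v[:,2]
    return T[:3,3]+v*t[:,None]
def redmask(p):
    q=p.astype(int);r,g,b=q[...,0],q[...,1],q[...,2]
    return (r>60)&(r>2.0*g)&(r>2.0*b)
E
python3 - <<'E'
from h import *
import scipy.ndimage as nd
np.set_printoptions(precision=4,suppress=True)
f=np.load('pics/w1.npz');p,pos,rot,d=f['p'],f['pos'],f['rot'],f['d']
m=redmask(p);lab,n=nd.label(m);k=lab[70,318];m=lab==k
ys,xs=np.where(m);print(xs.min(),xs.max(),ys.min(),ys.max())
W=cloud('wrist',d,pos,rot);z=W[m][:,2];print('rim z',np.percentile(z,[50,80,90,95,99]), 'table',np.nanmedian(W[300:,150:]  [...,2][:20]), np.nanmedian(W[100:250,430:560,2]))
L=[];Rr=[]
for r in range(ys.min(),ys.max()+1):
    c=np.where(m[r])[0]; L.append((c[0]-.5,r));Rr.append((c[-1]+.5,r))
L=np.array(L,float);Rr=np.array(Rr,float)
for nm,A in(('L',L),('R',Rr)):
    A=A[(A[:,1]>85)&(A[:,1]<298)]
    P=ray_plane('wrist',A,.08,pos,rot)
    np.save('pics/edge'+nm,P)
    from scipy.optimize import least_squares
    s=least_squares(lambda v:(P[:,1]+.27)*v[0]+v[1]-P[:,0],[0,.56],loss='cauchy',f_scale=.0005)
    res=s.fun;print(nm,s.x,'yaw',90-np.degrees(np.arctan(s.x[0])),'inl',np.mean(abs(res)<.001))
    print(np.round((res*1000)[::8],1))
for c in (275,300,318,340,360):
    r=np.where(m[:,c])[0]; print(c,r[0],r[-1],ray_plane('wrist',[[c,r[0]-.5],[c,r[-1]+.5]],.08,pos,rot)[:,:2])
E
```

```text
255 382 60 301
rim z [nan nan nan nan nan] table -0.00012486744597836608 -0.0007630364107917842
L [0.1442 0.5015] yaw 81.79475937609082 inl 0.8867924528301887
[ 0.1 -0.4  0.   0.4 -0.1  0.3 -0.3  0.1  0.6 -2.  -1.6  0.9  0.3 -0.3
  0.2 -0.5  0.  -0.6 -0.2  0.3 -0.3  0.2 -0.5  1.2  0.5  1.  -0.8]
R [0.1404 0.6237] yaw 82.00864381383298 inl 0.8490566037735849
[ 0.3 -0.1 -0.6 -0.  -0.5  0.  -0.4  0.1 -1.4  1.2  1.8 -0.8 -0.2  0.4
 -0.1  0.4 -0.1  0.5  0.   0.6  0.1 -0.4  0.2 -1.5 -0.9 -1.4  0.4]
275 80 301 [[ 0.539  -0.1465]
 [ 0.4952 -0.3862]]
300 60 300 [[ 0.565  -0.1327]
 [ 0.5245 -0.3889]]
318 60 300 [[ 0.5815 -0.135 ]
 [ 0.5455 -0.3918]]
340 60 300 [[ 0.6017 -0.1378]
 [ 0.5711 -0.3954]]
360 60 301 [[ 0.62   -0.1404]
 [ 0.5943 -0.4   ]]
```

```bash
cat >> h.py <<'E'
def upR(yaw,tilt=30):
    Rs=R.from_euler('z',yaw-90,degrees=True).as_matrix();t=np.radians(tilt)
    x=Rs@[0,1,0];z=Rs@[-np.sin(t),0,np.cos(t)];return np.c_[x,np.cross(z,x),z]
def toolfor(Rt): return np.c_[-Rt[:,0],Rt[:,1],-Rt[:,2]]
E
python3 - <<'E'
from h import *
go([.5,0,.33],down(170))
Rt=upR(76.9); print([.610,.212,.067]+Rt@[0.0,.054,.2],toolfor(Rt))
E
```

```text
t 2.02 q [-35.   28.7  61.6  -0.   89.8 -26.9] pos [ 0.5652 -0.2529  0.2395] F [-0.5  -0.05 -0.55] gw 85.3
delta shift [4.823, -2.004, -1.81] turn [-0.002, -0.003, -11.014] rows>= 8.28
[0.46705406 0.24526456 0.21320508] [[-0.22665131 -0.84348793  0.48698798]
 [-0.97397597  0.19628579 -0.11332565]
 [-0.         -0.5        -0.8660254 ]]
```

```bash
cat >> h.py <<'E'
def toolB(Rt): return np.c_[Rt[:,0],-Rt[:,1],-Rt[:,2]]
E
python3 - <<'E'
from h import *
Rt=upR(76.9); 
go([.5,.0,.32],down(82))
go([.610,.212,.067]+Rt@[0.015,.04,.2],toolB(Rt))
E
```

```text
t 2.02 q [-35.   28.7  61.6  -0.   89.8 -26.9] pos [ 0.5652 -0.2529  0.2395] F [-0.5  -0.05 -0.55] gw 85.3
delta shift [4.823, -2.004, -1.61] turn [-0.003, -0.0, -0.014] rows>= 4.37
t 2.02 q [-35.   28.7  61.6  -0.   89.8 -26.9] pos [ 0.5652 -0.2529  0.2395] F [-0.5  -0.05 -0.55] gw 85.3
delta shift [9.864, -3.08, 0.387] turn [-3.751, -0.163, 0.61] rows>= 8.27
```

Request:
send_rows(
  targets=[
    [0.95,-0.4,-0.32,0,0,0,85],
    [1.9,-0.8,-0.64,0,0,0,85],
    [2.9,-1.2,-0.96,0,0,0,85],
    [3.85,-1.6,-1.28,0,0,0,85],
    [4.82,-2.0,-1.6,0,0,0,85],
  ],
)

```text
time_s: 2.65
position: [0.4988, -0.0005, 0.3205]
tool_rot: [[0.146, 0.989, 0.0], [0.989, -0.146, -0.0], [-0.0, 0.0, -1.0]]
ft_force: [0.4, 0.9, 0.4]
grip_width: 0.0849
```

```bash
python3 - <<'E'
from h import *
Rt=upR(76.9); 
go([.610,.212,.067]+Rt@[0.015,.04,.2],toolB(Rt))
E
```

```text
t 2.65 q [-13.7  13.6  71.7  -0.   94.7  -5.3] pos [ 0.4988 -0.0005  0.3205] F [0.41 0.87 0.41] gw 84.9
delta shift [5.05, -1.078, 2.005] turn [-3.745, -0.153, 0.578] rows>= 4.43
```

Request:
send_rows(
  targets=[
    [1.0,-0.22,0.2,-0.75,-0.03,0.12,85],
    [2.0,-0.43,0.5,-1.5,-0.06,0.23,85],
    [3.0,-0.65,1.0,-2.25,-0.09,0.35,85],
    [4.0,-0.86,1.5,-3.0,-0.12,0.46,85],
    [5.05,-1.08,2.0,-3.75,-0.15,0.58,85],
  ],
)

```text
time_s: 3.28
position: [0.4825, 0.256, 0.2204]
tool_rot: [[0.226, 0.842, 0.49], [0.974, -0.197, -0.112], [0.002, 0.503, -0.865]]
ft_force: [2.7, -0.8, -0.2]
grip_width: 0.085
```

Request:
send_rows(
  targets=[
    [0,0,0,0,0,0,85],
  ],
)

```text
time_s: 3.4
position: [0.4802, 0.2578, 0.2179]
tool_rot: [[0.22, 0.847, 0.483], [0.975, -0.19, -0.111], [-0.002, 0.496, -0.868]]
ft_force: [0.5, -0.9, 0.6]
grip_width: 0.0848
```

```bash
python3 - <<'E'
from h import *
Rt=upR(76.9); 
go([.610,.212,.067]+Rt@[0.015,.04,.2],toolB(Rt))
s,p,d=snap('wrist','w2')
E
```

```text
t 3.4 q [ 23.9  15.1  93.  -23.   49.6  48.2] pos [0.4802 0.2578 0.2179] F [ 0.45 -0.94  0.61] gw 84.8
delta shift [-0.003, 0.06, -0.019] turn [-0.033, -0.012, 0.047] rows>= 0.05
```

View pics/w2.png

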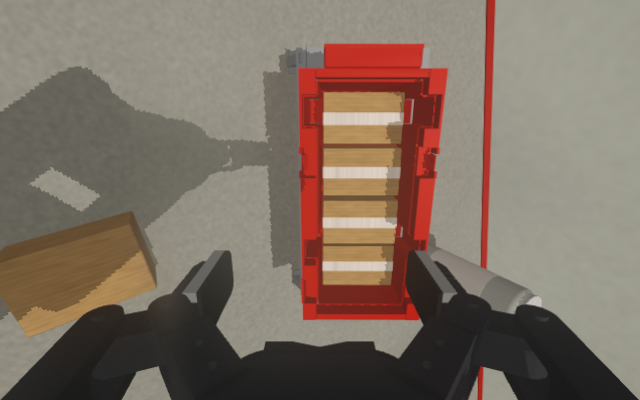

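```bash
cat > up.py <<'E'
from h import *
import scipy.ndimage as nd
from scipy.optimize import least_squares
import sys
np.set_printoptions(precision=4,suppress=True)
f=np.load(f'pics/{sys.argv[1]}.npz');p,pos,rot,d=f['p'],f['pos'],f['rot'],f['d']
seed=eval(sys.argv[2])
m=redmask(p);lab,n=nd.label(m);m=lab==lab[seed]
Z=np.zeros(3);I=np.eye(3)
W=cloud('wrist',d,Z,I)   # tool frame
X=W[m];X=X[np.isfinite(X[:,2])]
lo=np.percentile(X[:,2],3);Y=X[X[:,2]<lo+.02]
# plane: RANSAC
best=None;rng=np.random.default_rng(0)
for i in range(500):
    a=Y[rng.choice(len(Y),3,False)];A=np.c_[a[:,:2],np.ones(3)]
    try: c=np.linalg.solve(A,a[:,2])
    except: continue
    if np.hypot(*c[:2])>.15: continue
    k=abs(Y[:,:2]@c[:2]+c[2]-Y[:,2])<.002
    if best is None or k.sum()>best[0]: best=(k.sum(),k)
k=best[1];A=np.c_[Y[k][:,:2],np.ones(k.sum())];c=np.linalg.lstsq(A,Y[k][:,2],rcond=None)[0]
print('rim plane z=',c,'n',k.sum(),len(Y))
zc=float(sys.argv[3]) if len(sys.argv)>3 else None
def onplane(uv):
    q=ray_plane('wrist',uv,1.,Z,I); T=Twc('wrist',Z,I);o=T[:3,3];v=q-o
    t=(c[0]*o[0]+c[1]*o[1]+c[2]-o[2])/(v[:,2]-c[0]*v[:,0]-c[1]*v[:,1]);return o+v*t[:,None]
ys,xs=np.where(m)
L=[];Rr=[]
for r in range(ys.min(),ys.max()+1):
    q=np.where(m[r])[0];L.append((q[0]-.5,r));Rr.append((q[-1]+.5,r))
for nm,A in(('L',L),('R',Rr)):
    A=np.array(A,float);A=A[(A[:,1]>ys.min()+30)&(A[:,1]<ys.max()-(5 if nm=='L' else 80))]
    P=onplane(A);s=least_squares(lambda v:P[:,0]*v[0]+v[1]-P[:,1],[0,0],loss='cauchy',f_scale=.0005)
    print(nm,'y0',s.x[1],'ang deg',np.degrees(np.arctan(s.x[0])),'inl',np.mean(abs(s.fun)<.001))
    nn=s.x
T=[];B=[]
for q in range(xs.min(),xs.max()+1):
    r=np.where(m[:,q])[0]; T.append((q,r[0]-.5));B.append((q,r[-1]+.5))
PT=onplane(np.array(T,float));PB=onplane(np.array(B,float))
a=nn[0]
xt=PT[:,0]+a*PT[:,1];xb=PB[:,0]+a*PB[:,1]
print('top x',np.round(xt[::8],4));print('bot x',np.round(xb[::8],4))
E
python3 up.py w2 "(55,373)"
```

```text
rim plane z= [-0.0019 -0.0042  0.1215] n 8522 13310
L y0 -0.017661542143980417 ang deg 0.08717521349629442 inl 0.8577405857740585
R y0 0.10405608432943966 ang deg -0.009339266614126917 inl 0.8475609756097561
top x [0.1052 0.1059 0.1059 0.1059 0.1235 0.1235 0.1235 0.1235 0.1235 0.1235
 0.1235 0.1235 0.1235 0.1235 0.1235 0.1235 0.1052 0.1059 0.1059]
bot x [ 0.1014 -0.1384 -0.1383 -0.1371 -0.137  -0.137  -0.137  -0.1382 -0.1382
 -0.1381 -0.1381 -0.1381 -0.1381 -0.1381 -0.138  -0.138  -0.0592  0.0079
  0.0691]
```

Request:
send_rows(
  targets=[
    [-0.16,-0.11,0,0,0,0,50],
    [-0.33,-0.21,0.2,0,0,0,50],
    [-0.33,-0.21,0.6,0,0,0,50],
    [-0.33,-0.21,1.0,0,0,0,50],
    [-0.33,-0.21,1.0,0,0,0,50],
  ],
)

```text
time_s: 4.08
position: [0.4949, 0.2336, 0.1714]
tool_rot: [[0.228, 0.845, 0.484], [0.974, -0.197, -0.114], [-0.001, 0.498, -0.867]]
ft_force: [0.1, -0.2, 0.7]
grip_width: 0.0501
```

```bash
python3 - <<'E'
from h import *
go([.5,0,.3],down(80))
s,p,d=snap('wrist','w3')
E
python3 up.py w3 "(25,380)"
```

```text
t 4.08 q [ 20.4  18.2  97.6 -24.7  41.3  48.9] pos [0.4949 0.2336 0.1714] F [ 0.11 -0.23  0.74] gw 50.1
delta shift [-4.527, 2.289, -1.649] turn [3.729, 0.108, -0.386] rows>= 4.27
rim plane z= [-0.0048 -0.0034  0.0715] n 12297 20248
L y0 -0.012051391512157368 ang deg -0.39179538208372444 inl 0.9006622516556292
R y0 0.10976313863542245 ang deg -0.46167626840389764 inl 0.8678414096916299
top x [0.1264 0.1264 0.1263 0.1263 0.1383 0.1383 0.1382 0.1382 0.1382 0.1381
 0.1381 0.138  0.138  0.1379 0.1379 0.1379 0.1378 0.1378 0.1378 0.1377
 0.1256 0.1255 0.1261 0.126 ]
bot x [ 0.1091 -0.1182 -0.1172 -0.1172 -0.1172 -0.1173 -0.1173 -0.1174 -0.1174
 -0.1174 -0.108   0.0606  0.0606  0.0605  0.0605 -0.062  -0.0724 -0.0743
 -0.0754 -0.0687 -0.0282  0.0163  0.0561  0.0937]
```

View pics/w3.png

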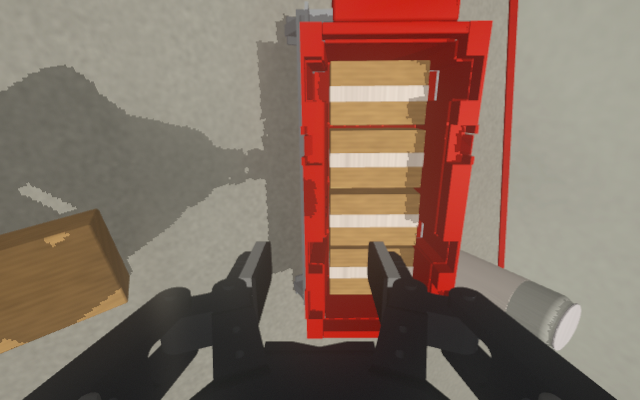

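Request:
send_rows(
  targets=[
    [0.09,-0.1,0.1,0,0,-0.05,50],
    [0.09,-0.1,0.5,0,0,-0.05,50],
    [0.09,-0.1,0.9,0,0,-0.05,50],
    [0.09,-0.1,1.2,0,0,-0.05,50],
    [0.09,-0.1,1.2,0,0,-0.05,50],
  ],
)

```text
time_s: 4.75
position: [0.5203, 0.2345, 0.1165]
tool_rot: [[0.218, 0.847, 0.485], [0.976, -0.188, -0.112], [-0.004, 0.498, -0.867]]
ft_force: [-0.3, 0.4, -0.5]
grip_width: 0.05
```

```bash
python3 - <<'E'
from h import *
print(status.observe()['qvel'])
s,p,d=snap('wrist','w4')
E
python3 up.py w4 "(100,310)"
```

```text
[ 0.47327713 -1.45913048 -0.41518338  0.39746617  0.79628571 -0.39550634]
rim plane z= [-0.0017 -0.0026  0.0116] n 16007 28347
L y0 -0.006084970181067546 ang deg 0.12590471798982314 inl 0.8838709677419355
R y0 0.11590186214192627 ang deg 0.07687586782536117 inl 0.8
top x [0.1172 0.1195 0.1195 0.1195 0.1187 0.1195 0.1199 0.1199 0.1199 0.1199
 0.1199 0.1199 0.12   0.12   0.12   0.12   0.12   0.12   0.12   0.12
 0.12   0.12   0.12   0.12   0.12   0.12   0.12   0.1201 0.1189 0.1189
 0.1201 0.1193 0.1193 0.1193 0.1193]
bot x [ 0.0281 -0.0707 -0.0706 -0.0691  0.0202  0.0572  0.0572  0.0573  0.0573
  0.0573  0.0573  0.0573  0.0573  0.0573  0.0573  0.0573  0.0573 -0.0297
 -0.0283 -0.0269 -0.0276 -0.029  -0.0331 -0.0372 -0.0414 -0.0464 -0.0303
 -0.0228  0.0164  0.0317  0.0509  0.0725  0.089   0.104   0.1186]
```

View pics/w4.png

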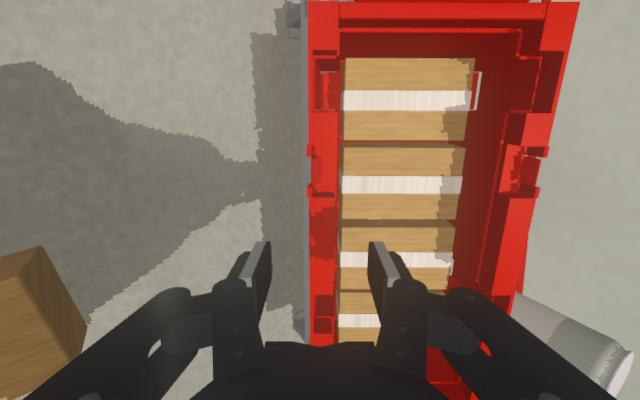

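Request:
send_rows(
  targets=[
    [0,0.02,0.2,0,0,0,50],
    [0,0.02,0.4,0,0,0,50],
    [0,0.02,0.6,0,0,0,50],
    [0,0.02,0.77,0,0,0,50],
    [0,0.02,0.77,0,0,0,50],
  ],
  grip_force=20,
)

```text
time_s: 5.42
position: [0.54, 0.2299, 0.0835]
tool_rot: [[0.219, 0.847, 0.485], [0.976, -0.188, -0.112], [-0.004, 0.498, -0.867]]
ft_force: [0.2, 0.4, 0.7]
grip_width: 0.05
```

Request:
send_rows(
  targets=[
    [0,0,0,0,0,0,30],
    [0,0,0,0,0,0,10],
    [0,0,0,0,0,0,5],
    [0,0,0,0,0,0,5],
    [0,0,0,0,0,0,5],
  ],
  grip_force=20,
)

```text
time_s: 6.05
position: [0.5402, 0.2303, 0.0849]
tool_rot: [[0.218, 0.846, 0.487], [0.976, -0.188, -0.111], [-0.003, 0.5, -0.866]]
ft_force: [-3.3, -1.2, 5.4]
grip_width: 0.015
```

Request:
send_rows(
  targets=[
    [0,0,0,0,0,0,5],
    [0,0,0,0,0,0,5],
    [0,0,0,0,0,0,5],
  ],
  grip_force=70,
)

```text
time_s: 6.42
position: [0.5399, 0.2303, 0.085]
tool_rot: [[0.218, 0.846, 0.487], [0.976, -0.187, -0.111], [-0.003, 0.5, -0.866]]
ft_force: [-6.1, -0.5, 7.2]
grip_width: 0.0144
```

```bash
python3 - <<'E'
from h import *
s,p,d=snap('wrist','w5'); print(s)
E
```

```text
{'time_s': 6.425, 'q': array([ 18.08441808,  28.55775443,  98.54612822, -30.71389701,
        30.19040884,  54.29829725]), 'qvel': array([ 0.01855802,  0.06982439,  0.07761025,  0.05454988, -0.13082048,
        0.12839995]), 'joint_efforts': array([ -0.71087943, -39.10439372, -15.50358295,  -0.1889323 ,
        -0.69228491,  -0.13324024]), 'position': array([0.53992126, 0.23034272, 0.08502561]), 'tool_rot': array([[ 0.21771205,  0.84576894,  0.48711022],
       [ 0.97600908, -0.18723583, -0.11112614],
       [-0.00278255,  0.4996175 , -0.86624166]]), 'ft_force': array([-6.1018823 , -0.47149276,  7.17187415]), 'wrist_torque': array([-0.36389593, -0.68260563, -0.30954611]), 'grip_width': 0.01442199585726137}
```

View pics/w5.png

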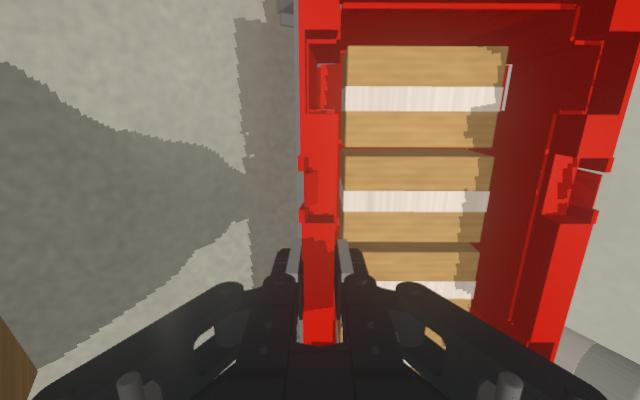

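Request:
send_rows(
  targets=[
    [0,0,-0.1,0,0,0,5],
    [0,0,-0.3,0,0,0,5],
    [0,0,-0.6,0,0,0,5],
    [0,0,-0.9,0,0,0,5],
    [0,0,-1.2,0,0,0,5],
  ],
  grip_force=70,
)

```text
time_s: 7.1
position: [0.5097, 0.2369, 0.1365]
tool_rot: [[0.218, 0.847, 0.484], [0.976, -0.187, -0.112], [-0.004, 0.497, -0.868]]
ft_force: [-0.6, -0.1, -3.8]
grip_width: 0.0135
```

```bash
python3 - <<'E'
from h import *
go([.47,.20,.33],toolB(upR(76.9,0)))
s,p,d=snap('top','t1')
E
```

```text
t 7.1 q [ 20.1  22.2  98.4 -26.9  36.8  51.1] pos [0.5097 0.2369 0.1365] F [-0.6  -0.11 -3.82] gw 13.5
delta shift [-0.908, 1.391, -3.66] turn [3.727, 0.012, 0.068] rows>= 3.22
```

View pics/t1.png

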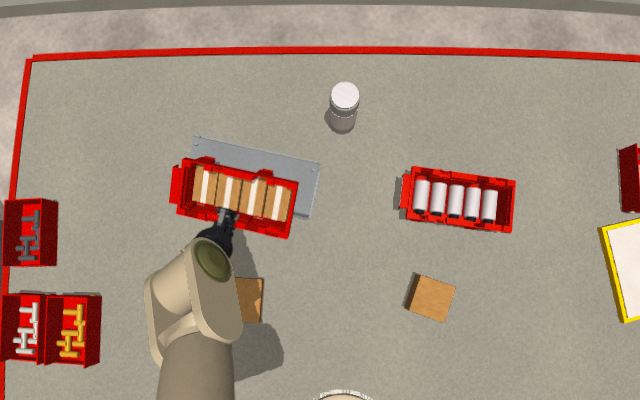

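Request:
send_rows(
  targets=[
    [-0.05,0.15,-0.4,0.2,0,0,5],
    [-0.15,0.35,-0.9,0.6,0,0,5],
    [-0.25,0.55,-1.4,1.0,0,0.02,5],
    [-0.35,0.75,-1.9,1.4,0,0.03,5],
    [-0.45,0.9,-2.4,1.8,0,0.04,5],
  ],
)

```text
time_s: 7.78
position: [0.485, 0.2198, 0.2638]
tool_rot: [[0.223, 0.94, 0.258], [0.975, -0.215, -0.06], [-0.001, 0.265, -0.964]]
ft_force: [-0.3, -0.2, -3.5]
grip_width: 0.0134
```

```bash
python3 - <<'E'
from h import *
go([.47,.20,.33],toolB(upR(76.9,0)))
E
```

```text
t 7.78 q [15.2 13.7 82.4 -7.7 70.4 29.8] pos [0.485  0.2198 0.2638] F [-0.32 -0.23 -3.47] gw 13.4
delta shift [-0.453, 0.155, -1.33] turn [1.923, 0.003, 0.029] rows>= 1.45
```

Request:
send_rows(
  targets=[
    [-0.1,0.04,-0.3,0.4,0,0,5],
    [-0.2,0.08,-0.6,0.8,0,0,5],
    [-0.3,0.1,-0.9,1.2,0,0.01,5],
    [-0.4,0.13,-1.15,1.6,0,0.02,5],
    [-0.45,0.15,-1.33,1.92,0,0.03,5],
  ],
)

```text
time_s: 8.4
position: [0.4701, 0.2001, 0.3295]
tool_rot: [[0.227, 0.974, 0.001], [0.974, -0.227, -0.001], [-0.001, 0.001, -1.0]]
ft_force: [-0.3, 0.2, -4.2]
grip_width: 0.0132
```

```bash
python3 - <<'E'
from h import *
go([.45,.02,.33],down(-10))
E
```

```text
t 8.4 q [ 9.8 14.8 68.7 -0.1 96.5 22.9] pos [0.4701 0.2001 0.3295] F [-0.26  0.18 -4.21] gw 13.2
delta shift [-3.6, 0.428, -0.007] turn [0.011, -0.004, 10.859] rows>= 8.16
```

Request:
send_rows(
  targets=[
    [-0.3,0.04,0,0,0,0.6,5],
    [-0.6,0.07,0,0,0,1.5,5],
    [-0.9,0.1,0,0,0,2.5,5],
    [-1.2,0.14,0,0,0,3.5,5],
    [-1.5,0.18,0,0,0,4.5,5],
  ],
)

```text
time_s: 9.02
position: [0.4617, 0.1249, 0.329]
tool_rot: [[0.759, 0.651, 0.002], [0.651, -0.759, -0.001], [0.001, 0.002, -1.0]]
ft_force: [-0.3, 0.6, -3.5]
grip_width: 0.0128
```

```bash
python3 - <<'E'
from h import *
go([.48,-.05,.33],down(-35))
E
```

```text
t 9.03 q [ 1.  11.2 73.5 -0.1 95.1 50.3] pos [0.4617 0.1249 0.329 ] F [-0.28  0.64 -3.53] gw 12.8
delta shift [-1.999, 2.893, -0.016] turn [0.01, -0.017, 9.453] rows>= 7.11
```

```bash
python3 - <<'E'
from h import *
s,p,d=snap('wrist','w6')
print(s['grip_width'])
E
```

```text
0.012845760909498537
```

View pics/w6.png

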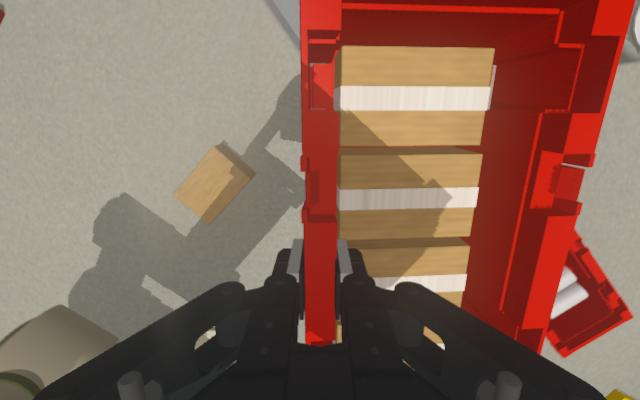

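Request:
send_rows(
  targets=[
    [-0.3,0.5,0,0,0,1.0,5],
    [-0.6,1.0,0,0,0,2.0,5],
    [-0.9,1.5,0,0,0,3.0,5],
    [-1.2,2.0,0,0,0,4.0,5],
    [-1.6,2.5,0,0,0,5.0,5],
  ],
  grip_force=100,
)

```text
time_s: 9.7
position: [0.4834, -0.0221, 0.3292]
tool_rot: [[1.0, 0.013, 0.003], [0.013, -1.0, -0.001], [0.003, 0.001, -1.0]]
ft_force: [1.1, -0.8, -4.3]
grip_width: 0.0128
```

```bash
python3 - <<'E'
from h import *
go([.58,-.2,.33],down(-80))
E
```

```text
t 9.7 q [-16.7  11.8  72.8  -0.   95.3  72.6] pos [ 0.4834 -0.0221  0.3292] F [ 1.11 -0.77 -4.31] gw 12.8
delta shift [1.885, 3.582, -0.008] turn [-0.007, -0.02, 10.093] rows>= 7.59
```

Request:
send_rows(
  targets=[
    [0.3,0.5,0,0,0,1.0,5],
    [0.6,1.0,0,0,0,2.0,5],
    [0.95,1.6,0,0,0,3.0,5],
    [1.3,2.2,0,0,0,4.0,5],
    [1.6,2.8,0,0,0,5.0,5],
  ],
)

```text
time_s: 10.32
position: [0.5661, -0.161, 0.3294]
tool_rot: [[0.774, -0.633, 0.003], [-0.633, -0.774, -0.001], [0.003, -0.001, -1.0]]
ft_force: [-0.4, 0.1, -3.4]
grip_width: 0.0123
```

```bash
python3 - <<'E'
from h import *
go([.6157,-.2802,.25],down(-98.1))
E
```

```text
t 10.32 q [-27.4  23.3  56.1   0.  100.5 101.9] pos [ 0.5661 -0.161   0.3294] F [-0.42  0.07 -3.38] gw 12.3
delta shift [2.272, 1.219, 1.593] turn [-0.015, -0.014, 7.354] rows>= 5.53
```

Request:
send_rows(
  targets=[
    [0.4,0.2,0,0,0,1.0,5],
    [0.8,0.4,0,0,0,2.0,5],
    [1.2,0.6,0.1,0,0,3.0,5],
    [1.6,0.8,0.2,0,0,4.0,5],
    [2.0,1.0,0.3,0,0,5.0,5],
  ],
)

```text
time_s: 10.95
position: [0.612, -0.2626, 0.3144]
tool_rot: [[0.186, -0.983, 0.003], [-0.983, -0.186, -0.001], [0.002, -0.002, -1.0]]
ft_force: [0.3, -0.2, -4.3]
grip_width: 0.0124
```

```bash
python3 - <<'E'
from h import *
go([.6157,-.2802,.25],down(-98.1))
E
```

```text
t 10.95 q [-33.4  32.6  42.7   0.  104.5 135.9] pos [ 0.612  -0.2626  0.3144] F [ 0.31 -0.24 -4.26] gw 12.4
delta shift [0.357, -0.004, 1.289] turn [-0.018, -0.009, 2.354] rows>= 1.77
```

Request:
send_rows(
  targets=[
    [0.1,0,0.2,0,0,0.6,5],
    [0.2,0,0.4,0,0,1.3,5],
    [0.3,0,0.7,0,0,2.0,5],
    [0.36,0,1.0,0,0,2.35,5],
    [0.36,0,1.0,0,0,2.35,5],
  ],
)

```text
time_s: 11.58
position: [0.6149, -0.2797, 0.2634]
tool_rot: [[-0.136, -0.991, 0.0], [-0.991, 0.136, 0.0], [-0.0, -0.0, -1.0]]
ft_force: [0.1, -0.2, -3.4]
grip_width: 0.0124
```

Request:
send_rows(
  targets=[
    [0,0,0,0,0,0,5],
  ],
)

```text
time_s: 11.7
position: [0.6153, -0.2799, 0.2656]
tool_rot: [[-0.136, -0.991, 0.003], [-0.991, 0.136, -0.002], [0.001, -0.004, -1.0]]
ft_force: [-0.1, -0.5, -3.8]
grip_width: 0.0129
```

```bash
python3 - <<'E'
from h import *
go([.6157,-.2802,.25],down(-98.1))
snap('wrist','w7');snap('top','t2');snap('scene','s2')
a=cv2.imread('pics/t2.png')[120:280,350:570];b=cv2.imread('pics/s2.png')[140:300,100:320]
cv2.imwrite('pics/c2.png',np.vstack([cv2.resize(a,None,fx=1.8,fy=1.8),cv2.resize(b,None,fx=1.8,fy=1.8)]))
E
```

```text
t 11.7 q [-34.5  34.3  47.3   0.   98.2 153.3] pos [ 0.6153 -0.2799  0.2656] F [-0.09 -0.53 -3.81] gw 12.9
delta shift [0.005, -0.008, 0.312] turn [-0.026, -0.009, 0.035] rows>= 0.25
```

View pics/w7.png

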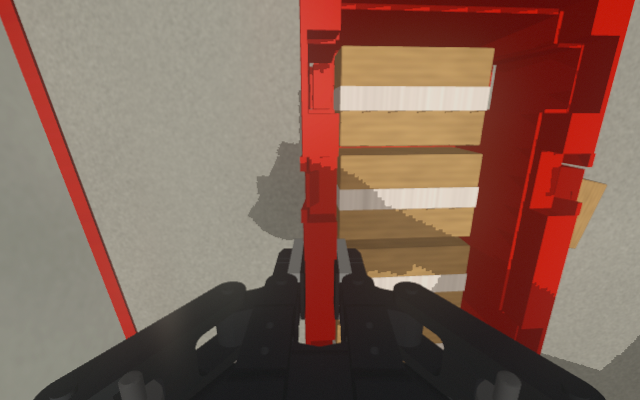

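View pics/c2.png

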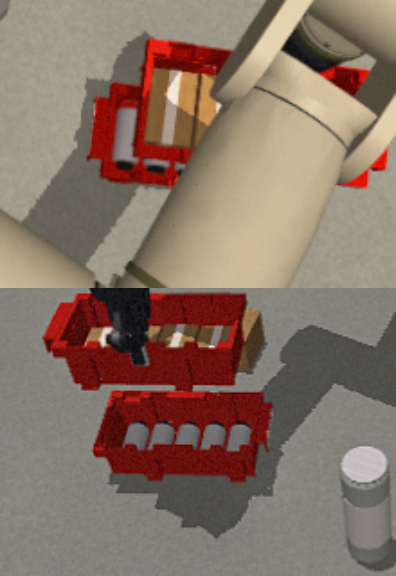

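```bash
for w in w5 w7; do python3 up.py $w "(100,310)" | head -3; done; python3 - <<'E'
from h import *
np.set_printoptions(precision=4,suppress=True)
for w in('w5','w7'):
    f=np.load(f'pics/{w}.npz');p,d=f['p'],f['d']
    W=cloud('wrist',d,np.zeros(3),np.eye(3)).reshape(400,640,3)
    m=redmask(p)
    # rim top height profile across y at several image rows
    for rows in((60,100),(120,150),(220,240),(250,300),(0,5)):
        out=[]
        for y0 in (0,.004,.098,.102,.106,.110,.114):
            k=np.zeros(m.shape,bool);k[rows[0]:rows[1]]=True
            k&=m&(abs(W[...,1]-y0)<.002)
            z=W[k][:,2]; out.append((round(float(np.nanpercentile(z,20))*1000,1) if len(z)>5 else None,len(z)))
        print(w,rows,out)
    print(W[2,310:600:30])
E
```

```text
rim plane z= [ 0.0001  0.0035 -0.0258] n 16352 36509
L y0 -0.0075729617300001805 ang deg 0.1480364590909308 inl 0.8098159509202454
R y0 0.11442355571597085 ang deg 0.2530539677040378 inl 0.7689243027888446
rim plane z= [-0.0038  0.0791 -0.0251] n 15681 27327
L y0 -0.006540639963900025 ang deg -0.14323940392078327 inl 0.8616352201257862
R y0 0.11541826975590351 ang deg -0.009117012834937384 inl 0.8436213991769548
w5 (60, 100) [(37.1, 261), (39.3, 275), (None, 3), (28.7, 20), (36.2, 96), (-8.1, 3656), (-24.8, 1266)]
w5 (120, 150) [(-26.4, 329), (-26.4, 302), (-9.1, 1933), (-25.5, 982), (-26.2, 314), (-26.2, 314), (-26.1, 188)]
w5 (220, 240) [(-26.1, 179), (-26.1, 200), (-7.7, 1021), (-25.2, 653), (-26.0, 187), (-26.1, 183), (-25.9, 134)]
w5 (250, 300) [(-26.2, 448), (-26.2, 452), (-8.3, 2250), (-25.3, 1567), (-26.2, 473), (-26.1, 516), (-25.9, 247)]
w5 (0, 5) [(-26.5, 58), (-26.3, 56), (-18.5, 70), (-25.6, 194), (-26.6, 50), (-25.7, 17), (None, 0)]
[[ 0.1092 -0.0031 -0.026 ]
 [ 0.1139  0.008  -0.0109]
 [ 0.1139  0.0195 -0.0109]
 [ 0.1142  0.0312 -0.0097]
 [ 0.1139  0.0425 -0.0108]
 [ 0
[... 251 characters left out ...]
) [(-26.1, 329), (-25.7, 299), (-2.5, 1141), (-17.3, 924), (-17.9, 261), (-17.5, 282), (-17.1, 193)]
w7 (220, 240) [(-25.7, 180), (-25.4, 200), (-1.1, 639), (-17.0, 624), (-17.7, 159), (-17.4, 163), (-17.0, 123)]
w7 (250, 300) [(-25.7, 450), (-25.3, 447), (-0.8, 1463), (-16.8, 1482), (-17.3, 650), (-17.1, 378), (-16.8, 294)]
w7 (0, 5) [(-26.3, 56), (-25.9, 59), (-13.2, 56), (-17.9, 117), (-18.2, 51), (-17.8, 49), (-17.6, 40)]
[[ 0.1097 -0.0031 -0.0246]
 [ 0.1096  0.0071 -0.0249]
 [ 0.1143  0.0197 -0.0093]
 [ 0.114   0.0311 -0.0104]
 [ 0.114   0.0426 -0.0104]
 [ 0.1141  0.0542 -0.0103]
 [ 0.1143  0.0662 -0.0094]
 [ 0.1141  0.0774 -0.0102]
 [ 0.114   0.0887 -0.0106]
 [ 0.1141  0.1005 -0.0102]]
```

```bash
python3 - <<'E'
import cv2,numpy as np
a=cv2.imread('pics/w7.png')[0:350,285:385];b=cv2.imread('pics/w7.png')[100:260,500:640]
cv2.imwrite('pics/z7.png',cv2.resize(a,None,fx=3,fy=1.7*1))
cv2.imwrite('pics/z7.png',np.hstack([cv2.resize(a[:240],None,fx=2.5,fy=2.5,interpolation=cv2.INTER_NEAREST),cv2.resize(b,(525,600),interpolation=cv2.INTER_NEAREST)]))
E
```

```text
(no output)
```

View pics/z7.png

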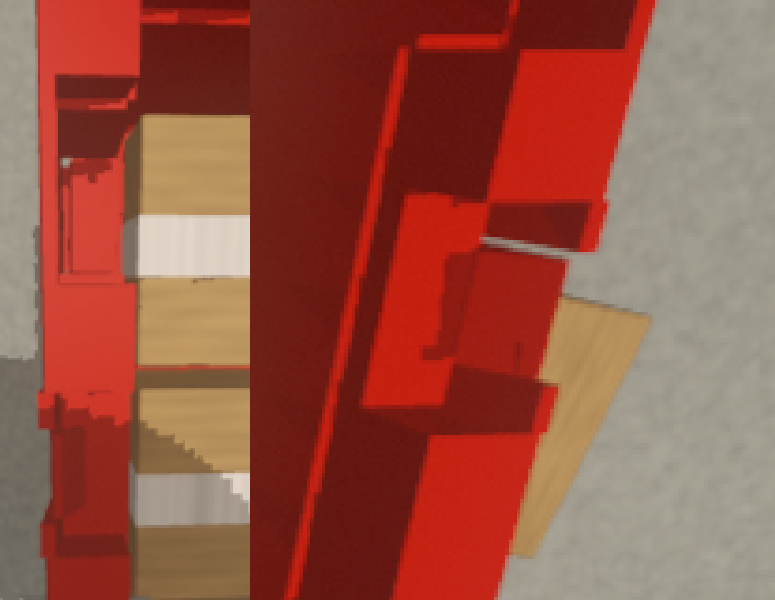

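```bash
python3 - <<'E'
from h import *
np.set_printoptions(precision=4,suppress=True)
Z=np.zeros(3);I=np.eye(3)
print(ray_plane('wrist',[[322,30],[322,112.8],[322,157],[322,222]],-.0255,Z,I))
f=np.load('pics/w7.npz');p,d=f['p'],f['d']
print('row intensities col 322');
for r in list(range(26,34))+list(range(109,116))+list(range(152,162))+list(range(216,226)): print(r,p[r,312],p[r,322],p[r,330])
# far side: pocket edges, zoom cols: x=500+X/3.75, y=100+Y/3.75
pts=[(520,50),(490,202),(540,383),(430,433)]
pts=[(600,205),(550,385),(535,435),(585,200)]
print(ray_plane('wrist',[[500+a/3.75,100+b/3.75] for a,b in pts],-.0172,Z,I))
E
```

```text
[[ 0.1009  0.001  -0.0255]
 [ 0.0732  0.0011 -0.0255]
 [ 0.0566  0.0011 -0.0255]
 [ 0.0295  0.0012 -0.0255]]
row intensities col 322
26 [210  64  51] [211  61  49] [210  60  46]
27 [211  64  52] [210  61  49] [209  59  46]
28 [211  65  53] [211  62  50] [210  59  46]
29 [177  52  42] [185  52  42] [196  55  43]
30 [121  40  34] [130  37  30] [146  41  33]
31 [103  36  31] [103  34  28] [102  33  25]
32 [103  37  32] [102  33  28] [102  32  25]
33 [103  37  32] [103  34  29] [103  34  27]
109 [187  71  59] [195  62  49] [212  68  54]
110 [208  70  58] [210  68  55] [213  70  56]
111 [213  68  56] [214  69  55] [214  70  56]
112 [213  69  57] [213  68  54] [214  69  55]
113 [188  60  48] [187  57  44] [192  62  48]
114 [203  65  53] [203  63  50] [204  65  50]
115 [212  68  55] [212  68  54] [211  67  53]
152 [208  58  44] [208  58  45] [207  57  43]
153 [208  59  45] [207  58  44] [207  57  43]
154 [208  60  46] [208  58  44] [207  57  44]
155 [207  59  45] [208  57  43] [207  57  43]
156 [207  58  45] [189  50  38] [207  56  42]
157 [207  56  44] [175  47  36] [207  56  42]
158 [207  56  42] [199  53  40] [207  57  42]
159 [207  56  42] [207  55  43] [206  57  41]
160 [207  56  44] [207  54  40] [207  56  42]
161 [207  55  44] [207  54  41] [206  54  40]
216 [112  34  27] [113  34  26] [113  34  25]
217 [112  36  29] [112  32  25] [114  35  28]
218 [112  34  27] [113  35  28] [113  34  26]
219 [112  33  26] [112  33  24] [113  33  25]
220 [112  34  27] [112  32  26] [112  34  26]
221 [111  32  25] [112  32  26] [113  34  26]
222 [118  33  28] [124  33  26] [131  36  27]
223 [137  36  28] [139  36  27] [141  35  27]
224 [143  35  28] [144  36  28] [143  35  25]
225 [143  36  28] [143  33  24] [143  34  25]
[[ 0.0564  0.1426 -0.0172]
 [ 0.0354  0.1437 -0.0172]
 [ 0.0292  0.1438 -0.0172]
 [ 0.057   0.1408 -0.0172]]
```

```bash
python3 - <<'E'
from h import *
np.set_printoptions(precision=4,suppress=True,linewidth=150)
Z=np.zeros(3);I=np.eye(3)
for w in('w3','w7'):
    f=np.load(f'pics/{w}.npz');p,d=f['p'],f['d']
    W=cloud('wrist',d,Z,I)
    for c in ((250,262,240,280) if w=='w3' else (292,297,240,280),(385,390,240,290) if w=='w3' else (342,347,240,280)):
        for r in range(c[2],c[3],4): print(w,r,c[0],W[r,c[0]]*1000,p[r,c[0]],'|',W[r,c[1]]*1000,p[r,c[1]])
E
python3 - <<'E'
import cv2,numpy as np
a=cv2.imread('pics/w3.png')[220:340,190:450]
cv2.imwrite('pics/z3.png',cv2.resize(a,None,fx=3,fy=3,interpolation=cv2.INTER_NEAREST))
E
```

```text
w3 240 250 [-60.5269 -75.1346 155.0891] [158 153 140] | [-63.849  -63.6469 162.4437] [157 152 139]
w3 244 250 [-65.6105 -75.6342 155.8136] [161 157 144] | [ 12.2879 -27.5564 -10.2867] [111 107 102]
w3 248 250 [-69.7676 -75.6162 154.4967] [158 153 141] | [ 12.2118 -26.7825 -14.4976] [103 100  94]
w3 252 250 [  7.6135 -33.8461  -9.4594] [81 79 74] | [ 11.9744 -26.1208 -18.1496] [61 55 51]
w3 256 250 [ 11.8297 -30.8108 -21.7917] [111 108 103] | [ 11.83   -25.4572 -21.7843] [57 51 47]
w3 260 250 [ 12.1699 -29.8167 -26.1407] [110 108 102] | [ 12.0027 -24.7021 -25.8199] [56 50 46]
w3 264 250 [ 11.6413 -29.2844 -28.6805] [109 107 101] | [ 10.5518 -24.62   -26.6953] [54 49 44]
w3 268 250 [ 11.9762 -28.3821 -32.6201] [109 107 101] | [  8.3598 -24.824  -26.2428] [53 47 42]
w3 272 250 [ 12.1742 -27.586  -36.1253] [109 107 101] | [  6.3738 -24.9413 -26.1978] [52 47 42]
w3 276 250 [ 11.8125 -27.0733 -38.528 ] [108 106 101] | [  5.0786 -24.8029 -27.3317] [51 47 42]
w3 240 385 [-41.3931  61.2867 113.022 ] [183 146  94] | [-40.7041  65.5517 111.5054] [185 147  95]
w3 244 385 [-44.8892  61.2512 111.7
[... 2366 characters left out ...]
 ] [80 66 57]
w7 252 342 [ 12.3479  10.4364 -18.8454] [104 100  95] | [ 11.4295  12.8997 -17.0097] [93 88 83]
w7 256 342 [ 12.6299  10.1071 -23.2822] [103  99  94] | [ 12.4814  12.3392 -22.9927] [103  98  93]
w7 260 342 [ 12.2083   9.907  -26.1593] [103  99  94] | [ 11.8542  12.134  -25.4937] [104  99  94]
w7 264 342 [ 11.7755   9.7192 -28.8724] [103  99  94] | [ 11.8856  11.8152 -29.0699] [103  98  93]
w7 268 342 [ 11.9757   9.4456 -32.5697] [103  99  93] | [ 11.988   11.4996 -32.5891] [103  99  93]
w7 272 342 [ 12.0641   9.202  -35.8893] [102  98  93] | [ 12.013   11.2136 -35.7997] [102  98  93]
w7 276 342 [ 10.6501   9.1855 -36.5494] [128 124 119] | [ 13.1145  10.753  -40.644 ] [45 36 34]
```

View pics/z3.png

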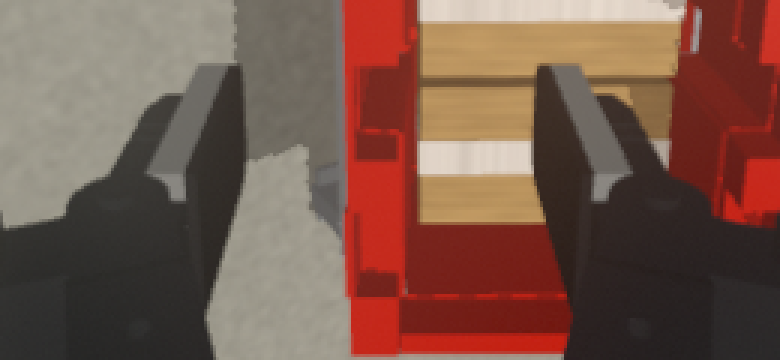

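```bash
cat > place.py <<'E'
from h import *
def target(h,lo=(.5616,-.2735),yaw=-98.1,Pb=(-.002,0.,-.0257),c=(-.003,.077)):
    """h: height of upper underside above counter"""
    n=np.array([c[0],c[1],-1]);n/=np.linalg.norm(n)
    xu=np.array([1,0,c[0]]);xu-=n*(xu@n);xu/=np.linalg.norm(xu)
    U=np.c_[xu,np.cross(n,xu),n]          # upper axes in tool
    a=np.radians(yaw);Rw=np.array([[np.cos(a),-np.sin(a),0],[np.sin(a),np.cos(a),0],[0,0,1]])
    Rt=Rw@U.T
    g=np.array([lo[0],lo[1],h])+Rw@[0,.054,.080]
    return g-Rt@np.array(Pb),Rt
E
python3 - <<'E'
from place import *
P,T=target(.10);print(P,T); go(P,T)
E
```

```text
[ 0.61283653 -0.28273431  0.15436998] [[-0.14112862 -0.98710175 -0.07558345]
 [-0.98998675  0.14048538  0.01378733]
 [-0.00299113  0.0767724  -0.99704416]]
t 11.85 q [-34.5  34.3  47.3   0.   98.2 153.4] pos [ 0.6152 -0.2799  0.2657] F [-1.    0.02 -3.57] gw 12.7
delta shift [0.06, 0.047, 2.226] turn [-0.577, -0.032, 0.029] rows>= 1.78
```

Request:
send_rows(
  targets=[
    [0.01,0.01,0.4,-0.1,0,0,5],
    [0.02,0.02,0.9,-0.2,-0.01,0.01,5],
    [0.04,0.03,1.4,-0.4,-0.02,0.02,5],
    [0.05,0.04,1.9,-0.55,-0.03,0.03,5],
    [0.06,0.05,2.22,-0.58,-0.03,0.03,5],
  ],
)

```text
time_s: 12.48
position: [0.6122, -0.2826, 0.1513]
tool_rot: [[-0.142, -0.987, -0.08], [-0.99, 0.141, 0.016], [-0.004, 0.081, -0.997]]
ft_force: [0.1, 0.0, -4.0]
grip_width: 0.0127
```

Request:
send_rows(
  targets=[
    [0,0,0,0,0,0,5],
    [0,0,0,0,0,0,5],
  ],
)

```text
time_s: 12.72
position: [0.6127, -0.283, 0.1549]
tool_rot: [[-0.142, -0.987, -0.075], [-0.99, 0.142, 0.013], [-0.002, 0.077, -0.997]]
ft_force: [0.2, 0.1, -3.4]
grip_width: 0.0128
```

```bash
python3 - <<'E'
from place import *
P,T=target(.10);go(P,T)
snap('wrist','w8');snap('top','t3');snap('scene','s3')
b=cv2.imread('pics/s3.png')[160:270,120:280]
cv2.imwrite('pics/c3.png',cv2.resize(b,None,fx=5,fy=5,interpolation=cv2.INTER_NEAREST))
a=cv2.imread('pics/t3.png')[140:260,380:540]
cv2.imwrite('pics/c3t.png',cv2.resize(a,None,fx=5,fy=5,interpolation=cv2.INTER_NEAREST))
E
python3 up.py w8 "(100,310)" | head -3
```

```text
t 12.72 q [-34.1  39.7  55.1  -1.8  89.2 154.1] pos [ 0.6127 -0.283   0.1549] F [ 0.17  0.09 -3.37] gw 12.8
delta shift [-0.006, -0.002, 0.01] turn [-0.001, -0.004, -0.009] rows>= 0.01
rim plane z= [-0.0034  0.0789 -0.0252] n 15602 27369
L y0 -0.007153803516583464 ang deg -0.9503927214737561 inl 0.9056603773584906
R y0 0.11575448637963331 ang deg -0.293254407287532 inl 0.8436213991769548
```

View pics/c3.png

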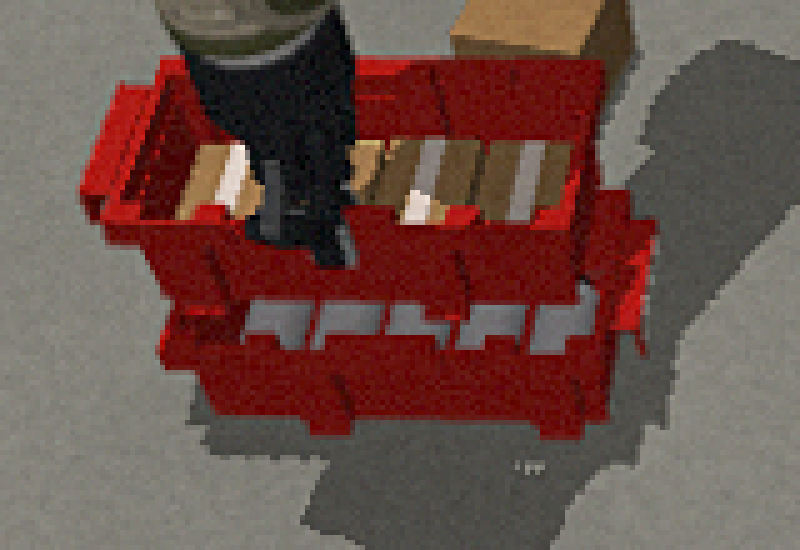

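View pics/c3t.png

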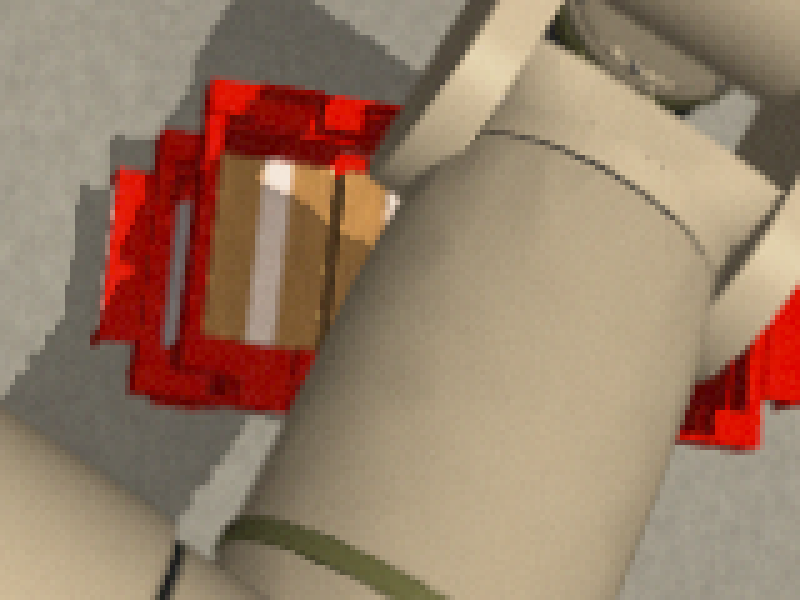

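View pics/w8.png

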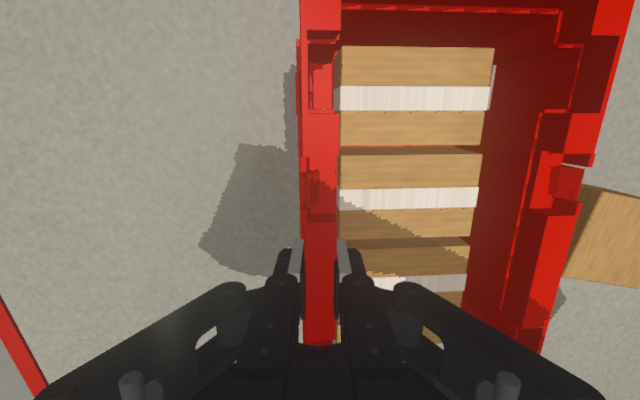

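```bash
cat > ov.py <<'E'
from place import *
def Rz(y): return R.from_euler('z',y,degrees=True).as_matrix()
RIM=np.array([[-122,-61,80],[122,-61,80],[122,61,80],[-122,61,80]])/1000
FL=np.array([[122,-43,80],[140,-43,80],[140,43,80],[122,43,80]])/1000
FEET=[np.array([[x-12,s*56.5,0],[x+12,s*56.5,0]])/1000 for x in(88,-44) for s in(1,-1)]
def overlay(n,img,poses,crop,f,out):
    im=cv2.imread(img); y0,y1,x0,x1=crop
    im=cv2.resize(im[y0:y1,x0:x1],None,fx=f,fy=f,interpolation=cv2.INTER_NEAREST)
    for (o,yaw,col) in poses:
        for poly,cl in [(RIM,True),(FL,False)]+[(a,False) for a in FEET]:
            q=project(n,poly@Rz(yaw).T+o); q=((q+.5-[x0,y0])*f).astype(int)
            cv2.polylines(im,[q.reshape(-1,1,2)],cl,col,1)
    cv2.imwrite(out,im)
E
python3 - <<'E'
from ov import *
lo=[.5616,-.2735,0];up=[.5616,-.2735,.1005]
P=[(lo,81.9,(255,255,0)),(up,-98.1,(0,255,0))]
overlay('scene','pics/s3.png',P,(160,270,120,280),5,'pics/o_s3.png')
overlay('scene','pics/scene0.png',P[:1],(160,270,120,280),5,'pics/o_s0.png')
overlay('top','pics/t3.png',P,(140,260,380,540),5,'pics/o_t3.png')
overlay('top','pics/top0.png',P[:1],(140,260,380,540),5,'pics/o_t0.png')
E
```

```text
(no output)
```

View pics/o_s3.png

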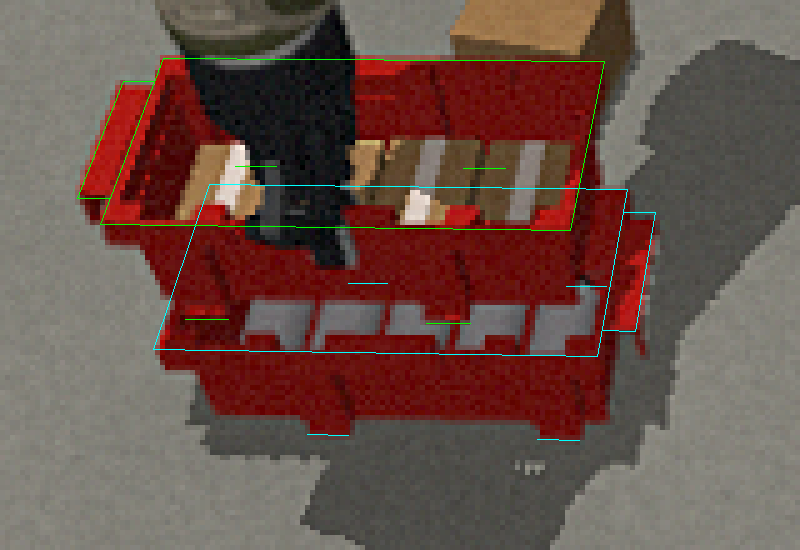

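View pics/o_s0.png

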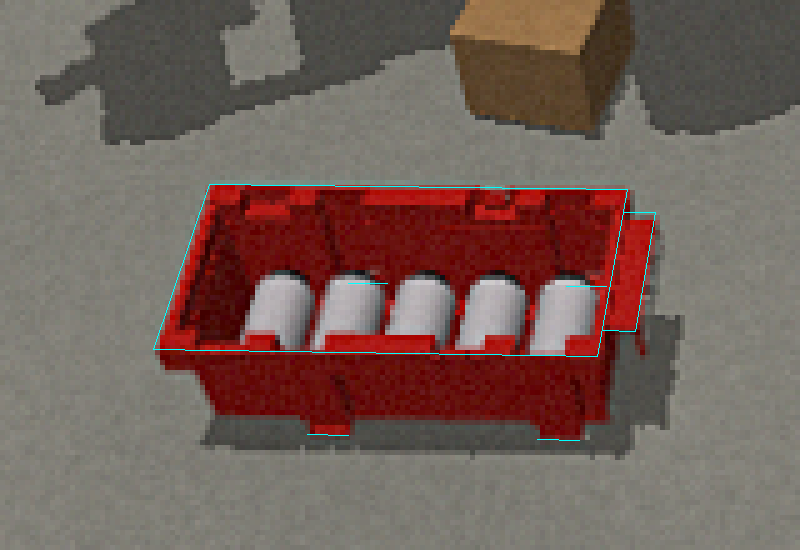

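View pics/o_t3.png

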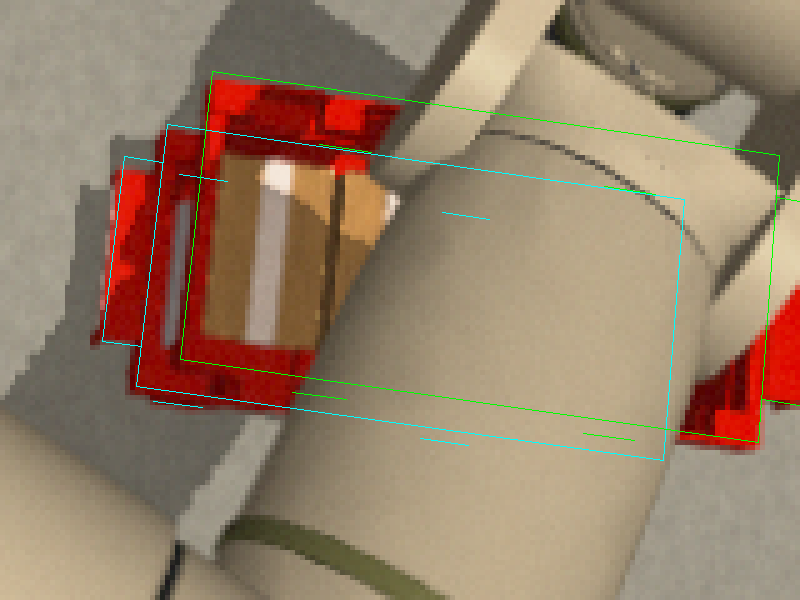

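View pics/o_t0.png

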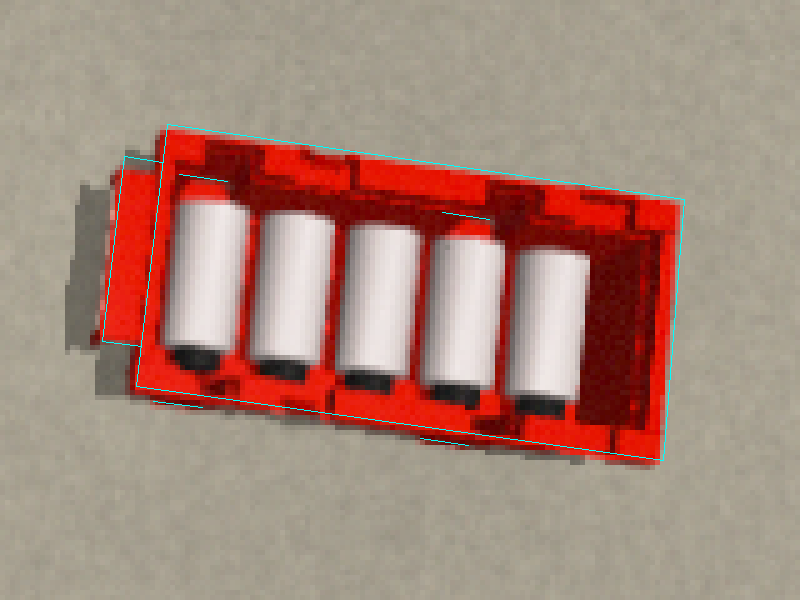

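```bash
cat >> ov.py <<'E'
def redness(img):
    p=cv2.imread(img).astype(float); return p[...,2]-.5*(p[...,0]+p[...,1])+0*p[...,2], p
def edgeoff(n,img,A,B,o,yaw,inward):
    """A,B tote-frame ends; inward: tote-frame unit vec pointing into tote. returns mm offset along inward of the red edge"""
    p=cv2.imread(img).astype(float); s=p.sum(2)+1; red=p[...,2]/s
    t=np.linspace(0,1,60)[:,None]; L=A+(B-A)*t
    offs=np.linspace(-.008,.008,65); prof=[]
    for e in offs:
        q=project(n,(L+e*np.array(inward))@Rz(yaw).T+np.array(o)).astype(np.float32)
        prof.append(cv2.remap(red.astype(np.float32),q[:,0],q[:,1],cv2.INTER_LINEAR).ravel())
    prof=np.array(prof); res=[]
    for k in range(60):
        c=prof[:,k]; mid=.5*(c[:8].mean()+c[-8:].mean())
        if c[-8:].mean()-c[:8].mean()<.15: continue
        i=np.where((c[:-1]<mid)&(c[1:]>=mid))[0]
        if len(i): i=i[0];res.append(offs[i]+(mid-c[i])/(c[i+1]-c[i])*(offs[1]-offs[0]))
    res=np.array(res)*1000
    return (round(np.median(res),2),len(res),round(res.std(),2)) if len(res) else None
E
python3 - <<'E'
from ov import *
m=1e-3
E={'back_lo':([-110,61],[110,61],[0,-1,0]),'back_up':([110,-61],[-110,-61],[0,1,0]),
 'front_lo':([-110,-61],[110,-61],[0,1,0]),'front_up':([110,61],[-110,61],[0,-1,0]),
 'px':([122,-58],[122,58],[-1,0,0]),'mx':([-122,-58],[-122,58],[1,0,0]),'fl':([140,-38],[140,38],[-1,0,0]),}
lo=[.5616,-.2735,0];up=[.5616,-.2735,.1005]
for n,i0,i1 in(('scene','pics/scene0.png','pics/s3.png'),('top','pics/top0.png','pics/t3.png')):
    for k,(a,b,w) in E.items():
        a=np.array(a+[80])*m;b=np.array(b+[80])*m
        if not k.endswith('up'): print(n,'lower',k,edgeoff(n,i0,a,b,lo,81.9,w))
        if not k.endswith('lo'): print(n,'upper',k,edgeoff(n,i1,a,b,up,-98.1,w))
E
```

```text
scene lower back_lo (np.float64(0.48), 59, np.float64(0.81))
scene upper back_up (np.float64(-0.9), 35, np.float64(1.2))
scene lower front_lo None
scene upper front_up (np.float64(1.72), 2, np.float64(3.08))
scene lower px (np.float64(-3.51), 11, np.float64(1.04))
scene upper px (np.float64(-0.79), 11, np.float64(1.68))
scene lower mx (np.float64(2.35), 60, np.float64(0.43))
scene upper mx (np.float64(-3.16), 38, np.float64(1.43))
scene lower fl (np.float64(-1.47), 60, np.float64(0.34))
scene upper fl (np.float64(-1.13), 60, np.float64(0.34))
top lower back_lo (np.float64(-3.44), 60, np.float64(1.26))
top upper back_up (np.float64(-3.65), 8, np.float64(2.12))
top lower front_lo (np.float64(2.58), 60, np.float64(0.65))
top upper front_up (np.float64(2.67), 19, np.float64(0.55))
top lower px (np.float64(-3.43), 21, np.float64(0.55))
top upper px (np.float64(0.35), 8, np.float64(0.3))
top lower mx (np.float64(2.75), 60, np.float64(0.27))
top upper mx (np.float64(-2.06), 45, np.float64(0.77))
top lower fl (np.float64(-1.66), 60, np.float64(0.36))
top upper fl (np.float64(0.34), 34, np.float64(0.23))
```

Request:
send_rows(
  targets=[
    [-0.05,-0.01,0.1,0,0,0,5],
    [-0.05,-0.02,0.2,0,0,0,5],
    [-0.05,-0.02,0.26,0,0,0,5],
    [-0.05,-0.02,0.26,0,0,0,5],
  ],
)

```text
time_s: 13.38
position: [0.6126, -0.2802, 0.1404]
tool_rot: [[-0.142, -0.987, -0.078], [-0.99, 0.142, 0.015], [-0.004, 0.079, -0.997]]
ft_force: [0.5, -0.1, -3.4]
grip_width: 0.0126
```

```bash
cat > chk.py <<'E'
from ov import *
import sys
tag=sys.argv[1]
s=status.observe();print(s['position'],s['ft_force'],s['grip_width'])
# upper pose from tool
c=(-.003,.077);Pb=np.array([-.001,0,-.0257])
P,T=target(.1)
Ru=s['tool_rot']@np.linalg.inv(T)@Rz(-98.1)
g=s['position']+s['tool_rot']@Pb; o=g-Ru@[0,.054,.080]; yaw=np.degrees(np.arctan2(Ru[1,0],Ru[0,0]))
print('upper est origin',o,'yaw',yaw,'tilt',np.degrees(np.arccos(Ru[2,2])))
snap('top',f't{tag}');snap('scene',f's{tag}');snap('wrist',f'w{tag}')
m=1e-3
E={'back_lo':([-110,61],[110,61],[0,-1,0]),'back_up':([110,-61],[-110,-61],[0,1,0]),
 'front_lo':([-110,-61],[110,-61],[0,1,0]),'front_up':([110,61],[-110,61],[0,-1,0]),
 'px':([122,-58],[122,58],[-1,0,0]),'mx':([-122,-58],[-122,58],[1,0,0]),'fl':([140,-38],[140,38],[-1,0,0]),}
for n in('scene','top'):
    for k in('back_up','front_up','px','fl'):
        a,b,w=E[k];a=np.array(a+[80])*m;b=np.array(b+[80])*m
        print(n,k,edgeoff(n,f'pics/{"s" if n=="scene" else "t"}{tag}.png',a,b,o,yaw,w))
E
python3 chk.py 4
python3 - <<'E'
from ov import *
b=cv2.imread('pics/s4.png')[160:270,120:280]
cv2.imwrite('pics/c4.png',cv2.resize(b,None,fx=5,fy=5,interpolation=cv2.INTER_NEAREST))
E
```

```text
[ 0.61258259 -0.28024431  0.14039759] [ 0.51654707 -0.10633825 -3.37884244] 0.012599720533766599
upper est origin [ 0.56109672 -0.27188616  0.08614449] yaw -98.17266187814263 tilt 0.13536305316922448
scene back_up (np.float64(-1.29), 35, np.float64(1.29))
scene front_up (np.float64(2.59), 4, np.float64(3.5))
scene px (np.float64(-0.01), 13, np.float64(2.44))
scene fl (np.float64(-0.07), 60, np.float64(0.35))
top back_up (np.float64(-3.39), 8, np.float64(2.61))
top front_up (np.float64(2.68), 18, np.float64(0.51))
top px (np.float64(1.58), 8, np.float64(0.53))
top fl (np.float64(1.19), 38, np.float64(0.26))
```

View pics/c4.png

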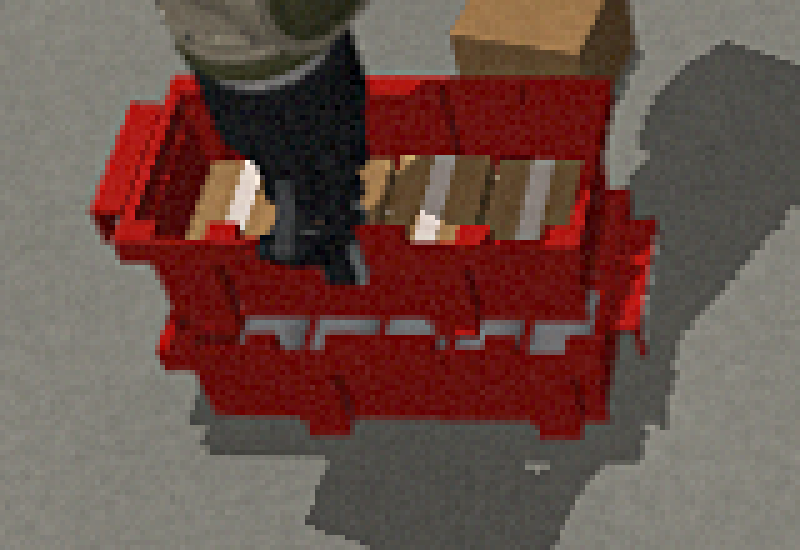

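Request:
send_rows(
  targets=[
    [-0.006,-0.016,0,0,0,0,5],
    [-0.006,-0.02,0.05,0,0,0,5],
    [-0.006,-0.024,0.1,0,0,0,5],
    [-0.006,-0.024,0.1,0,0,0,5],
    [-0.006,-0.024,0.1,0,0,0,5],
  ],
)

```text
time_s: 14.15
position: [0.6136, -0.2801, 0.1357]
tool_rot: [[-0.142, -0.987, -0.077], [-0.99, 0.142, 0.014], [-0.003, 0.078, -0.997]]
ft_force: [0.4, 0.1, -4.0]
grip_width: 0.0127
```

Request:
send_rows(
  targets=[
    [0,-0.002,0.02,0,0,0,5],
    [0,-0.004,0.04,0,0,0,5],
    [0,-0.004,0.04,0,0,0,5],
  ],
)

```text
time_s: 14.52
position: [0.6136, -0.28, 0.1336]
tool_rot: [[-0.142, -0.987, -0.077], [-0.99, 0.142, 0.015], [-0.003, 0.079, -0.997]]
ft_force: [-0.5, 0.7, -3.5]
grip_width: 0.0126
```

```bash
python3 chk.py 5
```

```text
[ 0.61357805 -0.28000352  0.13358119] [-0.52860939  0.65577466 -3.49125855] 0.012622233418444814
upper est origin [ 0.56211316 -0.27166515  0.07930515] yaw -98.16520919039418 tilt 0.10863154456812503
scene back_up (np.float64(-1.27), 35, np.float64(1.44))
scene front_up (np.float64(0.83), 3, np.float64(4.16))
scene px (np.float64(0.34), 14, np.float64(2.78))
scene fl (np.float64(-0.13), 60, np.float64(0.37))
top back_up (np.float64(-3.55), 8, np.float64(2.46))
top front_up (np.float64(2.56), 18, np.float64(0.53))
top px (np.float64(1.23), 8, np.float64(0.44))
top fl (np.float64(1.44), 38, np.float64(0.3))
```

Request:
send_rows(
  targets=[
    [0,-0.002,0.02,0,0,0,5],
    [0,-0.004,0.04,0,0,0,5],
    [0,-0.004,0.04,0,0,0,5],
  ],
)

```text
time_s: 15.05
position: [0.6136, -0.2801, 0.1316]
tool_rot: [[-0.142, -0.987, -0.077], [-0.99, 0.142, 0.014], [-0.003, 0.079, -0.997]]
ft_force: [0.4, -0.2, -3.9]
grip_width: 0.0124
```

Request:
send_rows(
  targets=[
    [0,-0.002,0.02,0,0,0,5],
    [0,-0.002,0.02,0,0,0,5],
  ],
)

```text
time_s: 15.3
position: [0.6137, -0.2801, 0.1308]
tool_rot: [[-0.142, -0.987, -0.077], [-0.99, 0.142, 0.014], [-0.003, 0.078, -0.997]]
ft_force: [-0.2, -0.0, -2.3]
grip_width: 0.0128
```

Request:
send_rows(
  targets=[
    [0,-0.002,0.02,0,0,0,5],
    [0,-0.002,0.02,0,0,0,5],
  ],
)

```text
time_s: 15.55
position: [0.6138, -0.2802, 0.1299]
tool_rot: [[-0.142, -0.987, -0.077], [-0.99, 0.142, 0.014], [-0.003, 0.078, -0.997]]
ft_force: [1.5, -0.4, -1.0]
grip_width: 0.0128
```

Request:
send_rows(
  targets=[
    [0,-0.002,0.02,0,0,0,5],
    [0,-0.002,0.02,0,0,0,5],
  ],
)

```text
time_s: 15.8
position: [0.6139, -0.2803, 0.1291]
tool_rot: [[-0.142, -0.987, -0.076], [-0.99, 0.142, 0.014], [-0.003, 0.077, -0.997]]
ft_force: [1.5, -1.9, 1.5]
grip_width: 0.0129
```

```bash
python3 chk.py 6; python3 up.py w6 "(100,310)"|head -3
python3 - <<'E'
from ov import *
b=cv2.imread('pics/s6.png')[160:270,120:280]
cv2.imwrite('pics/c6.png',cv2.resize(b,None,fx=5,fy=5,interpolation=cv2.INTER_NEAREST))
E
```

```text
[ 0.61389908 -0.28029634  0.12913236] [ 1.53242973 -1.863519    1.51872174] 0.012930643787727295
upper est origin [ 0.56249251 -0.27199287  0.07479573] yaw -98.17420084540727 tilt 0.04249721313109484
scene back_up (np.float64(-2.06), 35, np.float64(1.34))
scene front_up (np.float64(1.22), 3, np.float64(4.09))
scene px (np.float64(0.17), 13, np.float64(2.78))
scene fl (np.float64(0.16), 60, np.float64(0.51))
top back_up (np.float64(-3.63), 7, np.float64(2.08))
top front_up (np.float64(2.58), 18, np.float64(0.45))
top px (np.float64(0.9), 8, np.float64(2.01))
top fl (np.float64(1.54), 39, np.float64(0.36))
rim plane z= [ 0.0013  0.0721 -0.0252] n 15616 28238
L y0 -0.0070801272162012985 ang deg -0.6405106427480286 inl 0.9843260188087775
R y0 0.1157083886557104 ang deg -0.36815981750881077 inl 0.8442622950819673
```

View pics/c6.png

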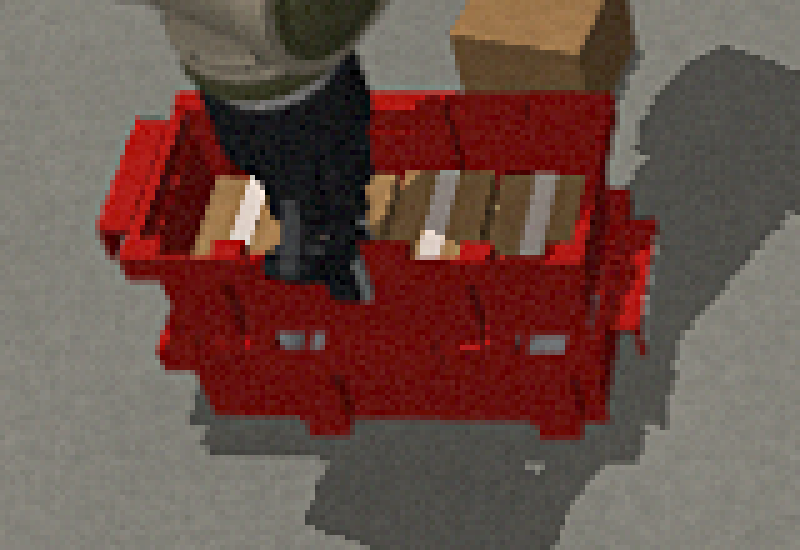

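Request:
send_rows(
  targets=[
    [0,-0.002,0.02,0,0,0,5],
    [0,-0.002,0.02,0,0,0,5],
  ],
)

```text
time_s: 16.2
position: [0.6139, -0.2804, 0.1282]
tool_rot: [[-0.142, -0.987, -0.076], [-0.99, 0.142, 0.013], [-0.002, 0.077, -0.997]]
ft_force: [2.2, -3.6, 5.6]
grip_width: 0.0127
```

Request:
send_rows(
  targets=[
    [0,-0.002,0.02,0,0,0,5],
    [0,-0.002,0.02,0,0,0,5],
  ],
)

```text
time_s: 16.45
position: [0.614, -0.2806, 0.1277]
tool_rot: [[-0.143, -0.987, -0.076], [-0.99, 0.142, 0.013], [-0.002, 0.077, -0.997]]
ft_force: [2.3, -3.2, 7.1]
grip_width: 0.0126
```

Request:
send_rows(
  targets=[
    [0,-0.002,0.02,0,0,0,5],
    [0,-0.002,0.02,0,0,0,5],
  ],
)

```text
time_s: 16.7
position: [0.6141, -0.2808, 0.1271]
tool_rot: [[-0.143, -0.987, -0.075], [-0.99, 0.142, 0.012], [-0.002, 0.076, -0.997]]
ft_force: [1.6, -4.4, 9.5]
grip_width: 0.0129
```

```bash
python3 chk.py 9; python3 up.py w9 "(100,310)"|head -3
python3 - <<'E'
from ov import *
b=cv2.imread('pics/s9.png')[180:260,135:255]
cv2.imwrite('pics/c9.png',cv2.resize(b,None,fx=6.5,fy=6.5,interpolation=cv2.INTER_CUBIC))
E
```

```text
[ 0.61408876 -0.28079093  0.12708253] [ 1.62304318 -4.44681466  9.45728971] 0.012881775593168348
upper est origin [ 0.56274241 -0.27254241  0.07268063] yaw -98.1910092648421 tilt 0.08371836565195445
scene back_up (np.float64(-2.76), 35, np.float64(1.54))
scene front_up (np.float64(-1.02), 2, np.float64(3.11))
scene px (np.float64(-0.07), 14, np.float64(2.58))
scene fl (np.float64(0.56), 60, np.float64(0.58))
top back_up (np.float64(-3.31), 7, np.float64(1.77))
top front_up (np.float64(2.37), 18, np.float64(0.42))
top px (np.float64(0.75), 8, np.float64(2.12))
top fl (np.float64(1.69), 39, np.float64(0.33))
rim plane z= [ 0.0114  0.0657 -0.0252] n 15788 28454
L y0 -0.007044511584597905 ang deg -0.6032817084990315 inl 0.98125
R y0 0.11574421359569402 ang deg -0.5529412693077986 inl 0.8448979591836735
```

View pics/c9.png

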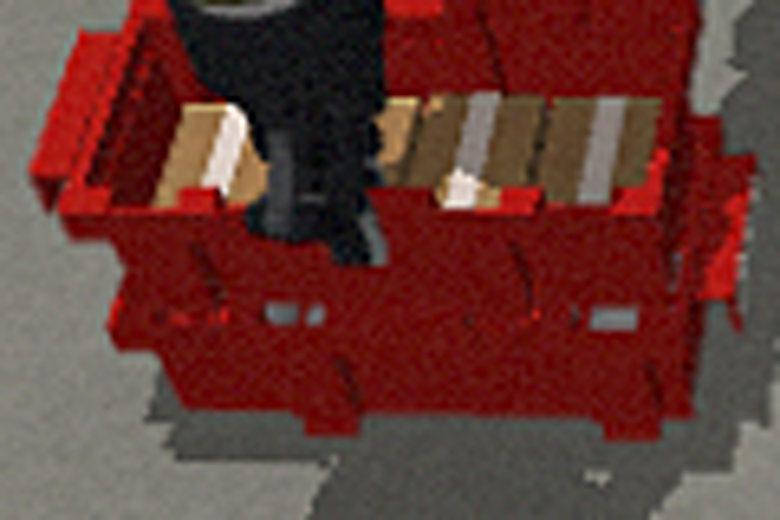

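View pics/w9.png

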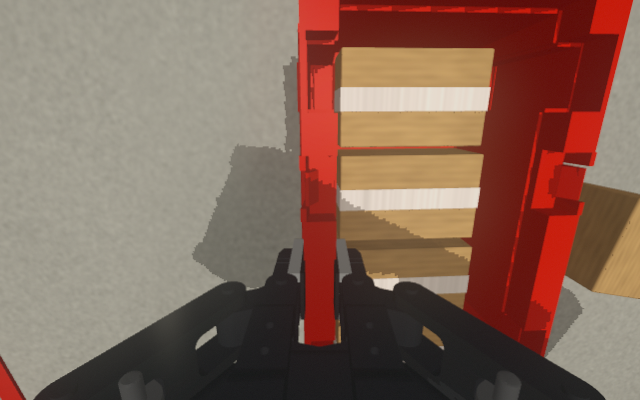

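Request:
send_rows(
  targets=[
    [0,0.002,-0.02,0,0,0,5],
    [0,0.002,-0.04,0,0,0,5],
    [0,0.002,-0.04,0,0,0,16],
    [0,0.002,-0.04,0,0,0,25],
    [0,0.002,-0.04,0,0,0,40],
  ],
)

```text
time_s: 17.48
position: [0.6135, -0.2796, 0.1271]
tool_rot: [[-0.142, -0.987, -0.078], [-0.99, 0.141, 0.015], [-0.004, 0.08, -0.997]]
ft_force: [-0.1, -0.8, 0.4]
grip_width: 0.0398
```

Request:
send_rows(
  targets=[
    [0,0,0,0,0,0,40],
    [0,0,0,0,0,0,40],
  ],
)

```text
time_s: 17.73
position: [0.6138, -0.28, 0.1276]
tool_rot: [[-0.142, -0.987, -0.077], [-0.99, 0.142, 0.015], [-0.003, 0.079, -0.997]]
ft_force: [0.7, -0.9, -0.3]
grip_width: 0.0401
```

```bash
python3 - <<'E'
from h import *
s,p,d=snap('wrist','w10');print(s['position'],s['ft_force'],s['grip_width'])
E
python3 up.py w10 "(100,310)"|head -3
```

```text
[ 0.61377601 -0.27997211  0.12757953] [ 0.70403327 -0.94549797 -0.27382198] 0.04010146810301647
rim plane z= [ 0.0455  0.0837 -0.0255] n 15240 22163
L y0 -0.0075988000666160965 ang deg -0.4999762176723957 inl 1.0
R y0 0.11580182634714449 ang deg -0.5650628971975641 inl 0.8354430379746836
```

View pics/w10.png

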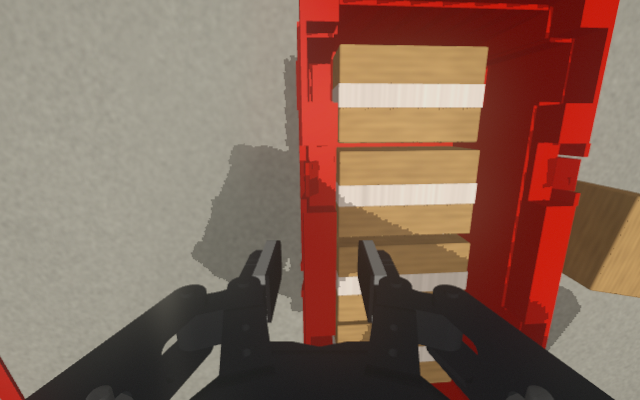

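Request:
send_rows(
  targets=[
    [0,0.02,-0.3,0,0,0,40],
    [0,0.05,-0.6,0,0,0,40],
    [0,0.08,-1.0,0,0,0,40],
    [0,0.1,-1.3,0,0,0,0],
    [0,0.1,-1.3,0,0,0,0],
  ],
  grip_force=30,
)

```text
time_s: 18.4
position: [0.6143, -0.2805, 0.1946]
tool_rot: [[-0.142, -0.987, -0.075], [-0.99, 0.142, 0.013], [-0.002, 0.076, -0.997]]
ft_force: [-0.1, 0.3, -0.1]
grip_width: 0.0043
```

```bash
python3 - <<'E'
from h import *
go([.619,-.2605,.165],down(-98.1))
E
```

```text
t 18.4 q [-33.9  38.3  51.3  -1.8  94.4 154.2] pos [ 0.6143 -0.2805  0.1946] F [-0.05  0.26 -0.11] gw 4.3
delta shift [-0.409, -0.081, 0.587] turn [0.543, 0.014, -0.009] rows>= 0.58
```

Request:
send_rows(
  targets=[
    [-0.1,-0.02,0.1,0.14,0,0,0],
    [-0.2,-0.04,0.2,0.28,0,0,0],
    [-0.3,-0.06,0.3,0.42,0,0,0],
    [-0.41,-0.08,0.4,0.54,0.01,0,0],
    [-0.41,-0.08,0.4,0.54,0.01,0,0],
  ],
)

```text
time_s: 19.02
position: [0.6189, -0.2598, 0.172]
tool_rot: [[-0.142, -0.99, -0.004], [-0.99, 0.142, 0.003], [-0.002, 0.004, -1.0]]
ft_force: [-0.0, 0.7, 0.2]
grip_width: 0.0003
```

```bash
python3 - <<'E'
from h import *
go([.619,-.2605,.165],down(-98.1))
s,p,d=snap('wrist','w11')
f=np.load('pics/w11.npz')
E
python3 up.py w11 "(100,310)"|head -3
```

```text
t 19.02 q [-32.9  36.7  58.    0.   85.6 155.3] pos [ 0.6189 -0.2598  0.172 ] F [-0.02  0.7   0.2 ] gw 0.3
delta shift [0.015, -0.004, 0.141] turn [0.032, 0.018, -0.007] rows>= 0.11
rim plane z= [0.0474 0.0077 0.0181] n 9235 18105
L y0 -0.006474363494253067 ang deg 0.024421190699403374 inl 0.5566666666666666
R y0 0.11555658133622464 ang deg 0.014274439326645698 inl 0.8355555555555556
```

View pics/w11.png

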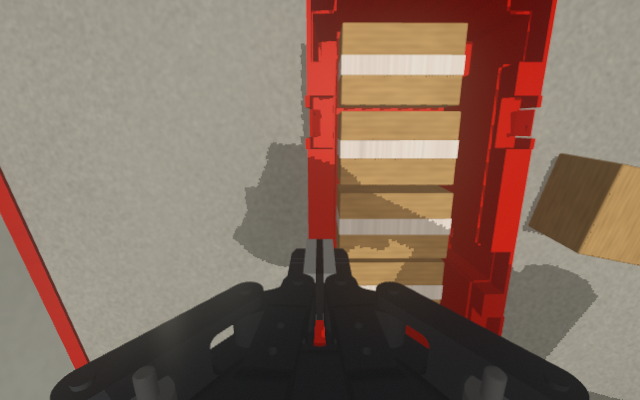

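Request:
send_rows(
  targets=[
    [0,0,0.1,0,0,0,0],
    [0,0,0.2,0,0,0,0],
    [0,0,0.3,0,0,0,0],
    [0,0,0.34,0,0,0,0],
    [0,0,0.34,0,0,0,0],
  ],
)

```text
time_s: 19.7
position: [0.6192, -0.2603, 0.1556]
tool_rot: [[-0.142, -0.99, -0.003], [-0.99, 0.142, 0.002], [-0.002, 0.003, -1.0]]
ft_force: [-0.3, 0.1, 0.4]
grip_width: -0.0002
```

Request:
send_rows(
  targets=[
    [0,0,0.02,0,0,0,0],
    [0,0,0.04,0,0,0,0],
  ],
)

```text
time_s: 19.95
position: [0.6196, -0.2601, 0.1544]
tool_rot: [[-0.142, -0.99, -0.001], [-0.99, 0.142, 0.002], [-0.002, 0.001, -1.0]]
ft_force: [1.5, 2.2, 5.7]
grip_width: -0.0003
```

Request:
send_rows(
  targets=[
    [0,0,0.02,0,0,0,0],
    [0,0,0.04,0,0,0,0],
  ],
)

```text
time_s: 20.2
position: [0.6202, -0.2597, 0.1534]
tool_rot: [[-0.142, -0.99, 0.001], [-0.99, 0.142, 0.002], [-0.002, -0.001, -1.0]]
ft_force: [1.9, 4.8, 10.8]
grip_width: 0.0004
```

Request:
send_rows(
  targets=[
    [0,0,0.02,0,0,0,0],
    [0,0,0.02,0,0,0,0],
  ],
)

```text
time_s: 20.45
position: [0.6204, -0.2595, 0.1529]
tool_rot: [[-0.141, -0.99, 0.002], [-0.99, 0.141, 0.002], [-0.002, -0.002, -1.0]]
ft_force: [1.1, 5.6, 11.6]
grip_width: -0.0
```

Request:
send_rows(
  targets=[
    [0,0,0.02,0,0,0,0],
    [0,0,0.02,0,0,0,0],
  ],
)

```text
time_s: 20.7
position: [0.6207, -0.2594, 0.1525]
tool_rot: [[-0.141, -0.99, 0.003], [-0.99, 0.141, 0.002], [-0.002, -0.003, -1.0]]
ft_force: [3.2, 7.1, 13.3]
grip_width: 0.0
```

Request:
send_rows(
  targets=[
    [0,0,0.02,0,0,0,0],
    [0,0,0.02,0,0,0,0],
  ],
)

```text
time_s: 20.95
position: [0.619, -0.26, 0.1491]
tool_rot: [[-0.142, -0.99, -0.003], [-0.99, 0.142, 0.002], [-0.002, 0.003, -1.0]]
ft_force: [-3.3, 3.1, 7.1]
grip_width: 0.0001
```

Request:
send_rows(
  targets=[
    [0,0,-0.3,0,0,0,0],
    [0,0.1,-0.7,0,0,0,0],
    [0,0.8,-0.8,0,0,0,0],
    [0,1.5,-0.8,0,0,0,0],
    [0,2.16,-0.7,0,0,0,0],
  ],
)

```text
time_s: 21.58
position: [0.5114, -0.2451, 0.1848]
tool_rot: [[-0.142, -0.99, -0.002], [-0.99, 0.142, 0.001], [-0.001, 0.002, -1.0]]
ft_force: [-0.5, -0.4, -0.2]
grip_width: -0.0002
```

Request:
send_rows(
  targets=[
    [0,0,0.1,0,0,0,0],
    [0,0,0.1,0,0,0,0],
  ],
)

```text
time_s: 21.82
position: [0.5129, -0.2453, 0.1791]
tool_rot: [[-0.143, -0.99, -0.003], [-0.99, 0.143, 0.002], [-0.002, 0.003, -1.0]]
ft_force: [0.4, 0.5, -0.5]
grip_width: 0.0002
```

```bash
python3 - <<'E'
from h import *
np.set_printoptions(precision=4,suppress=True)
go([.619,-.2605,.165],down(-98.1))
s,p,d=snap('wrist','w12')
W=cloud('wrist',d,s['position'],s['tool_rot']);m=redmask(p)
# rim height map: columns bands
for r0 in range(0,240,40):
    for nm,c in(('all',slice(100,640)),):
        X=W[r0:r0+40,c][m[r0:r0+40,c]];X=X[np.isfinite(X[:,2])]
        if len(X)>20:
            print(r0,np.percentile(X[:,2],[90,95,98]))
E
```

```text
t 21.82 q [-37.5  26.1  76.2   0.   77.8 150.7] pos [ 0.5129 -0.2453  0.1791] F [ 0.45  0.5  -0.48] gw 0.2
delta shift [-0.001, -2.145, 0.276] turn [0.02, 0.013, -0.012] rows>= 1.73
0 [0.1474 0.1482 0.1489]
40 [0.1479 0.1485 0.1489]
80 [0.1486 0.1489 0.1492]
120 [0.1479 0.1484 0.1488]
160 [0.1488 0.149  0.1493]
200 [0.1488 0.149  0.1493]
```

View pics/w12.png

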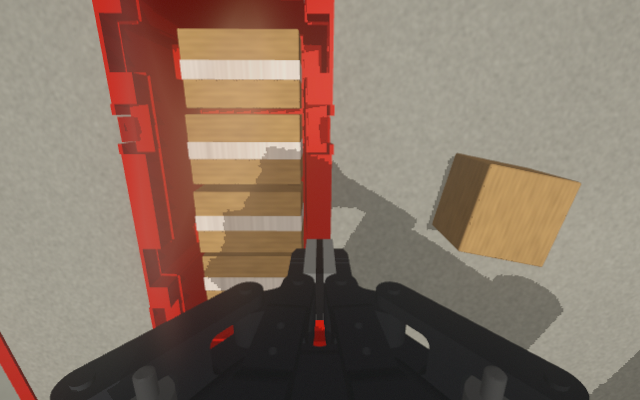

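```bash
python3 - <<'E'
from h import *
np.set_printoptions(precision=4,suppress=True)
f=np.load('pics/w12.npz');p,d=f['p'],f['d']
W=cloud('wrist',d,f['pos'],f['rot']);m=redmask(p)
a=np.radians(-98.1);xu=np.array([np.cos(a),np.sin(a),0]);X=W[m];X=X[np.isfinite(X[:,2])]
X=X[(X[:,2]>.135)]
yv=np.array([-np.sin(a),np.cos(a),0])
o=np.array([.5625,-.272,0]);q=(X-o)@xu;y=(X-o)@yv
for lo in(-61,-58,-54,-50,44,48,52,56,60):
    for x0 in(-40,-20,0,20,60,110):
        k=(abs(y*1000-lo)<2)&(abs(q*1000-x0)<8)
        print(lo,x0,k.sum(),round(1000*float(np.median(X[k,2])),1) if k.sum()>5 else None,end=' | ')
    print()
E
```

```text
-61 -40 0 None | -61 -20 16 148.2 | -61 0 36 148.0 | -61 20 36 148.1 | -61 60 89 147.9 | -61 110 40 148.0 | 
-58 -40 0 None | -58 -20 90 148.0 | -58 0 149 148.0 | -58 20 167 148.1 | -58 60 206 147.8 | -58 110 142 147.9 | 
-54 -40 0 None | -54 -20 104 148.1 | -54 0 182 148.1 | -54 20 181 148.1 | -54 60 212 147.4 | -54 110 160 147.7 | 
-50 -40 0 None | -50 -20 110 148.2 | -50 0 168 148.0 | -50 20 182 148.0 | -50 60 233 147.5 | -50 110 153 147.5 | 
44 -40 0 None | 44 -20 0 None | 44 0 0 None | 44 20 0 None | 44 60 1 None | 44 110 1 None | 
48 -40 0 None | 48 -20 84 148.1 | 48 0 103 148.1 | 48 20 114 148.2 | 48 60 284 140.4 | 48 110 327 142.9 | 
52 -40 0 None | 52 -20 154 148.1 | 52 0 166 148.2 | 52 20 182 148.1 | 52 60 213 147.5 | 52 110 154 147.6 | 
56 -40 0 None | 56 -20 143 148.2 | 56 0 167 148.1 | 56 20 184 148.1 | 56 60 220 147.5 | 56 110 153 147.8 | 
60 -40 72 148.1 | 60 -20 146 148.0 | 60 0 149 148.1 | 60 20 162 148.3 | 60 60 306 147.1 | 60 110 133 147.7 |
```

Request:
send_rows(
  targets=[
    [0,0,0.14,0,0,0,0],
    [0,0,0.28,0,0,0,0],
    [0,0,0.42,0,0,0,0],
    [0,0,0.54,0,0,0,0],
    [0,0,0.56,0,0,0,0],
  ],
)

```text
time_s: 22.5
position: [0.5121, -0.2448, 0.1505]
tool_rot: [[-0.142, -0.99, -0.004], [-0.99, 0.142, 0.003], [-0.002, 0.004, -1.0]]
ft_force: [0.1, -0.3, -0.4]
grip_width: 0.0001
```

Request:
send_rows(
  targets=[
    [0,0,0.02,0,0,0,0],
    [0,0,0.05,0,0,0,0],
  ],
)

```text
time_s: 22.75
position: [0.5124, -0.245, 0.149]
tool_rot: [[-0.142, -0.99, -0.002], [-0.99, 0.142, 0.002], [-0.001, 0.002, -1.0]]
ft_force: [-3.4, 2.7, 13.7]
grip_width: -0.0
```

Request:
send_rows(
  targets=[
    [0,0,0.02,0,0,0,0],
    [0,0,0.04,0,0,0,0],
  ],
)

```text
time_s: 23.0
position: [0.5124, -0.245, 0.149]
tool_rot: [[-0.142, -0.99, -0.001], [-0.99, 0.142, 0.001], [-0.0, 0.001, -1.0]]
ft_force: [-5.7, 4.7, 22.5]
grip_width: 0.0006
```

Request:
send_rows(
  targets=[
    [0,0,-0.4,0,0,0,0],
    [0,0,-1.0,0,0,0,0],
    [0,0,-1.8,0,0,0,0],
    [0,0,-2.6,0,0,0,0],
    [0,0,-3.4,0,0,0,0],
  ],
)

```text
time_s: 23.62
position: [0.5126, -0.2451, 0.318]
tool_rot: [[-0.142, -0.99, -0.003], [-0.99, 0.142, 0.002], [-0.002, 0.003, -1.0]]
ft_force: [0.4, -0.5, 0.4]
grip_width: 0.0
```

Request:
send_rows(
  targets=[
    [-1,0.5,0,0,0,0,0],
    [-2,1,0,0,0,0,0],
    [-3,1.5,0,0,0,0,0],
    [-4,2,0,0,0,0,0],
    [-4,2,0,0,0,0,0],
  ],
)

```text
time_s: 24.25
position: [0.4354, -0.0447, 0.3179]
tool_rot: [[-0.121, -0.993, 0.002], [-0.993, 0.121, 0.01], [-0.011, -0.001, -1.0]]
ft_force: [0.5, -0.5, 0.3]
grip_width: -0.0001
```

```bash
cat > fin.py <<'E'
from ov import *
for n,t in(('scene','sf'),('top','tf')):
    snap(n,t)
lo=[.5616,-.2735,0];m=1e-3
E={'back_lo':([-110,61],[110,61],[0,-1,0]),'front_lo':([-110,-61],[110,-61],[0,1,0]),'px':([122,-58],[122,58],[-1,0,0]),'mx':([-122,-58],[-122,58],[1,0,0]),'fl':([140,-38],[140,38],[-1,0,0])}
F={'-y':([110,-61],[-110,-61],[0,1,0]),'+y':([110,61],[-110,61],[0,-1,0]),'px':E['px'],'mx':E['mx'],'fl':E['fl']}
for n,t in(('scene','sf'),('top','tf')):
    for k,(a,b,w) in F.items():
        print(n,'upper',k,edgeoff(n,f'pics/{t}.png',np.array(a+[80])*m,np.array(b+[80])*m,[.5616,-.2735,.069],-98.1,w))
    s,p,d=snap(n); W=cloud(n,d); r=redmask(p)
    X=W[r];X=X[np.isfinite(X[:,2])];X=X[(abs(X[:,0]-.56)<.1)&(abs(X[:,1]+.27)<.17)]
    Y=X[X[:,2]>.143];A=np.c_[Y[:,:2]-[.56,-.27],np.ones(len(Y))]
    k=np.ones(len(Y),bool)
    for _ in range(5):
        c=np.linalg.lstsq(A[k],Y[k,2],rcond=None)[0];k=abs(A@c-Y[:,2])<.003
    print('plane',c,k.sum(),cv2.minAreaRect((Y[k][:,:2]*1000).astype(np.float32)))
    for l in ["lower_tote","upper_tote","spray_can","filter_carton","tape_box"]:
        for q in vision.masks_of(n,l)[:1]:
            V=W[q['pixels']];V=V[np.isfinite(V[:,2])];print(l,round(q['p'],2),np.round(np.median(V,0),4))
b=cv2.imread('pics/sf.png')[160:270,120:280];cv2.imwrite('pics/cf.png',cv2.resize(b,None,fx=5,fy=5))
b=cv2.imread('pics/tf.png');cv2.imwrite('pics/ctf.png',b)
E
python3 fin.py
```

```text
scene upper -y (np.float64(1.88), 60, np.float64(0.72))
scene upper +y (np.float64(-5.88), 1, np.float64(0.0))
scene upper px (np.float64(2.72), 15, np.float64(3.48))
scene upper mx (np.float64(-4.71), 31, np.float64(1.04))
scene upper fl (np.float64(1.85), 59, np.float64(0.31))
plane [-0.00218617 -0.00077393  0.1494845 ] 798 ((564.4778442382812, -280.19293212890625), (264.6708679199219, 129.44387817382812), 80.82234954833984)
lower_tote 0.83 [ 0.6135 -0.245   0.0622]
upper_tote 0.68 [ 0.5559 -0.2786  0.1166]
spray_can 0.6 [ 0.7926 -0.0014  0.1377]
filter_carton 0.58 [ 0.3602 -0.1961  0.0684]
tape_box 0.95 [0.3541 0.2187 0.0444]
top upper -y (np.float64(-2.14), 27, np.float64(3.65))
top upper +y (np.float64(1.17), 60, np.float64(0.84))
top upper px (np.float64(3.18), 20, np.float64(0.37))
top upper mx (np.float64(-3.52), 12, np.float64(1.59))
top upper fl (np.float64(3.33), 60, np.float64(0.28))
plane [-0.00230431  0.00120516  0.14741758] 1371 ((560.6901245117188, -280.78363037109375), (261.85687255859375, 124.12342834472656), 81.49711608886719)
lower_tote 0.76 [ 0.5663 -0.1538  0.0775]
upper_tote 0.92 [ 0.5651 -0.2867  0.1077]
spray_can 0.78 [0.7468 0.0009 0.1777]
filter_carton 0.59 [ 0.3312 -0.2213  0.067 ]
tape_box 0.71 [0.3307 0.2201 0.0432]
```

View pics/cf.png

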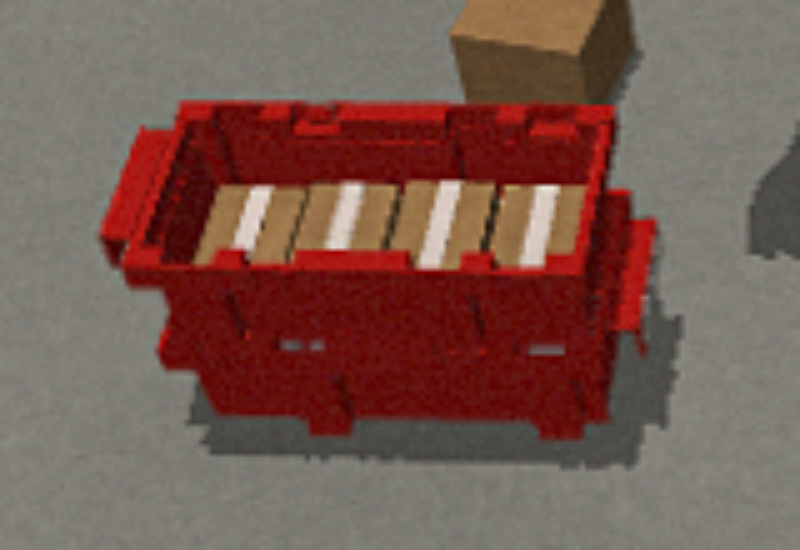

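View pics/ctf.png

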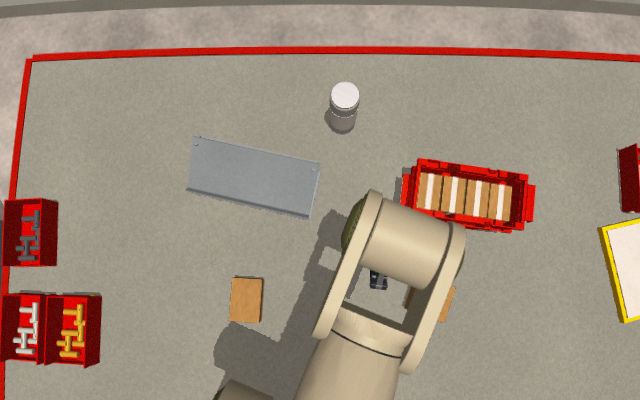

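```bash
python3 -c "
from rig import status,env
print(env.close_job()); print(status.observe()['time_s'])"
```

```text
the job is handed in; nothing more can be done
None
the job is handed in; nothing more can be done
```

The red tote is off the stand and stacked on the lower one, turned end for end, and the job is handed in. No verdict was reported. My last clock reading was about 24 s.

**What I did:** I gripped the front long rim, lifted the tote off the stand and turned it about 175°. I lined it up with the fixed cameras, lowered it until the feet touched the catches, and released it. It then sat leaning about 2.5° on the catches.

**Pressing:**
- **Front rim:** this needed about 13 N and then dropped 3–4 mm.
- **Rear rim:** it showed level straight afterwards. I pressed it anyway, to 22 N, above the 6–12 N given. It did not move, so I take it that both catches snapped together.

**Last checks:**
- **Height and level:** the rim reads 148–149 mm, where fully home is 149 mm. It is level within about 0.003 rad.
- **Centring:** within about 0.5 mm lengthwise and about 1.5 mm across, measured by the top and scene cameras.
- **Direction:** the two pull flanges point opposite ways.
- **Other items:** the spray can and tape box have not moved. The lower tote looks unmoved in the pictures, within a millimetre or two.
- **Gripper:** clear of everything when I handed in.

**Checks that disagreed:**
- **Lengthwise position:** the wrist camera and the fixed cameras differed by 2–3 mm. I followed the fixed cameras, and the fit bore them out.
- **Filter carton:** in the last top picture the arm covers it, so its reading was about 28 mm off. The scene camera shows it within 4 mm of where it was.

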